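# Clamp a spice jar in a tilted jar stand with a cam lever

### The job

Clamp the spice jar with the yellow cap in the tilted jar stand, ready to be scooped from: flip the red-knobbed cam lever fully over towards the robot to free the blue jaw, slide the jaw wide open, set the jar down in the steel cradle so that its foot is on the ledge and one of its flat sides lies against the sloping back plate, cap up, and let go of it. Then slide the jaw back until it holds the jar snugly against the fixed steel cheek, and flip the lever fully back to lock it. Leave the shaker and the amber jar alone.

Things in the scene. Friction and masses are not known exactly. Their poses are not given: they have to be found in the camera images.
- jar_center (a point): the spice jar: squarish, 44 x 44 mm across its flat sides (52 mm over the rounded corners), 100 mm tall; clear with a label, round yellow cap 44 mm in diameter (its top 20 mm); 0.08 to 0.15 kg, standing loose on the table. The point is at its centre, half-way up (50 mm); z along the jar towards the cap, x and y square to its flat sides
- cradle: fixed tilted steel cradle of the jar stand. Origin: corner of back plate (plane x = 0, z to 58 mm), foot ledge (plane z = 0, x to 47 mm) and fixed cheek's face (plane y = 0, 46 x 48 mm), 30 mm above the table. z: line of the seated jar, foot to cap, leaning 30 deg towards the robot; x: away from the back plate, up and away from the robot; y: level, line of the slide. Jar's room: y 0 to -98 mm
- jaw (a joint): blue sliding jaw: the gap in m between its face and the fixed cheek, 0 (shut) to 0.1 (wide open, towards the cradle's -y). Sliding it takes about 2 N while free; with the lever locked the cam clamps it to its rail (it gives only above some 20 N). The jaw plate is 12 mm thick and as high as the cheek; its blue carriage runs on a rail behind the cradle, top 56 mm above the table
- cam_lever (a joint): cam lever on the jaw's carriage, rad: 0 = locked, leaning 46 deg from vertical away from the robot; 1.6 = free, leaning 46 deg towards the robot. Turns about a level axis along the cradle's y, stays where left, moves along with the jaw; 3 to 10 N at the knob turns it. The knob may be pinched by its flat ends and led round its arc, turning between the pads; held so, it also slides the jaw
- lever_knob (a point): centre of the red barrel knob (lying across the lever along the cradle's y: 24 mm long between its flat ends, 20 mm in diameter) at the end of the cam lever (bar 10 mm thick), 74 mm from the lever's pivot; 97 mm above the table at either end of its swing, 119 mm when upright
- lever_pivot (a point): point on the lever's pivot axis, 45 mm above the table, sunk in a slot in the blue carriage; 70 mm behind the jaw's face (towards the cradle's -y). It moves along with the jaw
- shaker_center (a point): bystander: salt shaker with a grey domed top, 44 mm in diameter, 90 mm tall, standing loose; the point is at its centre, half-way up
- amber_center (a point): bystander: small amber jar with a pink cap, 37 x 46 x 74 mm, standing loose; the point is at its centre, half-way up
- seat (a point): where the centre of the clamped jar belongs: in the cradle's frame x = 22, y = -22, z = 50 mm; axes as the cradle's. The stand is fixed; its white base plate is 190 x 240 mm, 12 mm thick
Mind the look-alikes: they are no part of the job. What is shaped like the part that bears jar_center but purple is not meant.

How it is judged:
On the way, in this order (a step that is already met when the one before it is completed fails the run):
1. the cam lever is flipped over to free the jaw (value of joint cam_lever above 1.25 rad), for 0.1 s.
2. the jaw is slid open, wider than the jar (value of joint jaw above 0.052 m), for 0.1 s.
3. the jar stands in the tilted cradle on the ledge and against the back plate, cap up, and is let go (x of jar_center in the frame of cradle between 0.016 and 0.028 m and z of jar_center in the frame of cradle between 0.045 and 0.056 m and y of jar_center in the frame of cradle between -0.08 and -0.018 m and angle between the z axis of jar_center and the z axis of cradle, either way round below 0.12 rad and angle between jar_center's own z axis and vertical below 1 rad and contact force between the fingers and jar below 0.1 N), for 0.2 s.
4. the jaw is slid up to the jar (value of joint jaw below 0.0475 m), for 0.1 s.
5. the lever is flipped back and locks the jaw (value of joint cam_lever below 0.3 rad), for 0.1 s.
At the end, for the whole second after the job is handed in: The jar is in the cradle, cap up: axis within 0.12 rad of the cradle's z, centre within 6 mm of x = 22, 45 < z < 56 mm and -28 < y < -18 mm; jaw gap 41 to 47.5 mm; lever under 0.3 rad (locked); jar at rest (under 20 mm/s) (value of joint cam_lever below 0.3 rad and value of joint jaw between 0.041 and 0.0475 m and x of jar_center in the frame of cradle between 0.016 and 0.028 m and z of jar_center in the frame of cradle between 0.045 and 0.056 m and y of jar_center in the frame of cradle between -0.028 and -0.018 m and angle between the z axis of jar_center and the z axis of cradle, either way round below 0.12 rad and angle between jar_center's own z axis and vertical below 1 rad and linear speed of jar below 0.02 m/s); the robot touches nothing.
It fails at once if the shaker or the amber jar is moved more than 30 mm or tipped (distance of any of shaker_center, amber_center from where it was at the start of the episode above 0.03 m or angle between any of shaker_center, amber_center's own z axis and vertical above 0.5 rad).
It also fails if it takes over 64 s, if anything falls off the work surface, if the arm or the gripper's body presses on something with over 40 N, if the wrist force passes 120 N, or if a joint passes its speed limit or range.

### The arm

A 6-joint arm with a two-finger parallel gripper is mounted at the origin on a cart in front of the work surface, level with it; the furniture and walls round the work are solid. World frame = base frame: x ahead of the robot, y to its left, z up, the work surface at z = 0. Lengths are in m, angles in rad, forces in N, time in s.
With the tool pointing down it reaches from about 0.15 to 0.775 m from the base axis. Payload 6.1 kg.
Tool frame: the origin (TCP) lies midway between the tips of the shut fingers; the grasp point (between the pads) lies 19 mm behind it; z points along the fingers, x is the direction in which the jaws open and shut, and the axes are right-handed (so a half turn about z gives the same grasp; the last joint's range is limited). The gripper opens to 85 mm and grips with 20 to 120 N. Pads are 22 mm wide; open, the fingers measure 114 mm over their backs; the gripper's body (76 mm by 85 mm) begins 54 mm behind the grasp point. The pads swing forward as they close: fully open they stand 13 mm farther back than shut.
Start: joints at [-1.253, 0.126, -0.04, 1.405, 0, 1.571], TCP at [0.164, -0.499, 0.231] pointing down, gripper open.
Joint ranges: [-2.72, 2.72], [-0.95, 1.95], [-1.27, 1.35], [-1.78, 2.02], [-1.46, 1.47], [-3.14, 3.14]. Speed limits (rad/s): [2.39, 2.39, 3.01, 3.14, 3.14, 3.14].

### API

Orientations are given as [roll, pitch, yaw] about the fixed x, y, z axes, in that order (R = Rz(yaw) Ry(pitch) Rx(roll)).
In Python, from workcell import telemetry, eyes, ctrl gives the robot as it stands.
- The arm moves only by the tool carry_out, never from a script. Its argument "targets" is a list of rows, each a list of 6 numbers: the shift along the tool's x, y, z each as a share of 0.12 m, from -1 to 1, then the turn, a rotation vector about the tool's x, y, z each as a share of 60 degrees, from -1 to 1. In form: [[dx, dy, dz, wx, wy, wz], ...]. A call has 1 to 20 rows; each row is the pose to reach, as a shift and turn from the pose commanded when the call began, along the tool's axes at that moment; what a row does not reach only later rows make up. A row lasts 1/8 s, in which the tool goes at most 62.5 mm and 10.7 degrees, less where a joint would pass 70% of its speed; a pose out of reach is approached as far as the arm can. A call with a number of a shift or a turn outside -1 to 1 is refused whole. A call with a gripper value outside its range is refused whole. "hand" is the opening, from -1 (shut) to 1 (fully open), set as the call begins (left out, the last holds). The fingers move at their own pace and stop on an object; "grip_force" is the grip in N (left out, the last holds). Time passes only in rows, so rows that repeat a pose let the fingers close. It gives the time, the measured TCP pose, the force and the opening at its end, in the units of the state.
- telemetry.get_obs(): the state, without advancing time (a new reading comes with each control period).
- eyes.camera(name): name is "scene" or "top"; returns a dict with "img" (400x640x3 uint8, red, green, blue), "z_map" (400x640 float32, m along the optical axis (not along the pixel's ray), 0 where there is no reading), "fx", "fy", "cx", "cy" (pixels), "origin" and "orientation" of the camera in the world. Camera axes: x right, y down, z forward; pixel columns grow to the right and rows downward; lengths in m; the calibration is good to about 2 mm. A picture is of the moment at which its call begins.
- ctrl.finish_job(): hands the job in, once; it reports no verdict.
The state is a dict: "t": time; "qpos": joint angles; "joint_velocities": joint speeds; "joint_efforts": joint torques, N m; "tcp_pos": TCP position; "tool_rot": TCP orientation; "wrist_force": force on the tool from outside, world axes, zero at the start; "wrist_torque": the same for the moment, N m; "finger_gap": finger opening in m.
Only numpy, scipy, OpenCV 4.12 (cv2) and the standard library are available. Lean on these libraries where they do the work, as an engineer would, in place of code of your own. Each camera call takes 0.05 s, during which the arm holds its last target.

## Working session

There is one attempt and no reset: what is moved stays moved. The work goes in short steps, Python scripts to look and compute and a tool call to move; the robot and the scene stay as the last step left them, time stands still between calls to the robot, and variables do not carry over. Pictures are saved under pics/ and viewed, and the job is handed in when it is done.

Besides the shell and the picture viewer there is one more tool, called after "Request:" as name([rows], argument=value, ...), one row to a line, values as JSON. carry_out: Moves the arm, as the interface text tells. Its arguments: {"type":"object","properties":{"targets":{"type":"array"},"hand":{"type":"number"},"grip_force":{"type":"number"}},"required":["targets"]}

```bash
ls; mkdir -p pics; python3 - <<'E'
from workcell import telemetry, eyes
import cv2,numpy as np
print(telemetry.get_obs())
for n in("scene","top"):
    c=eyes.camera(n); cv2.imwrite(f"pics/{n}0.png",c["img"][:,:,::-1]); np.savez(f"{n}0.npz",**c)
    print(n,c["fx"],c["fy"],c["cx"],c["cy"],c["origin"],c["orientation"])
E
```

```text
pics
{'t': 0.0, 'qpos': array([-1.25301026e+00,  1.26407412e-01, -4.06082939e-02,  1.40538088e+00,
       -2.17131710e-05,  1.57082697e+00]), 'joint_velocities': array([-0.00118996, -0.00187909,  0.00064238,  0.00095745,  0.00059941,
        0.00105278]), 'joint_efforts': array([ 3.27798094e-03, -4.35917115e+01,  3.52922201e+01,  1.72224938e-02,
        2.60117822e-04, -2.57417196e-05]), 'tcp_pos': array([ 0.16391345, -0.49833747,  0.23051395]), 'tool_rot': array([ 3.14157089e+00,  1.60026105e-03, -1.25304090e+00]), 'wrist_force': array([ 0.28769244,  0.25228458, -0.11632209]), 'wrist_torque': array([-0.05451673,  0.01170647, -0.05520873]), 'finger_gap': 0.08593424394879663}
scene 516.5515089318922 516.5515089318922 326.4718447217429 199.07233551043706 [-0.31323229  0.5152479   0.83450031] [-2.27014756 -0.00255804 -2.03926724]
top 471.93309962652336 471.93309962652336 317.0003417324372 197.18406484127328 [0.42016905 0.11218376 1.06420653] [-3.0748466   0.01205011 -1.54158972]
```

View pics/scene0.png

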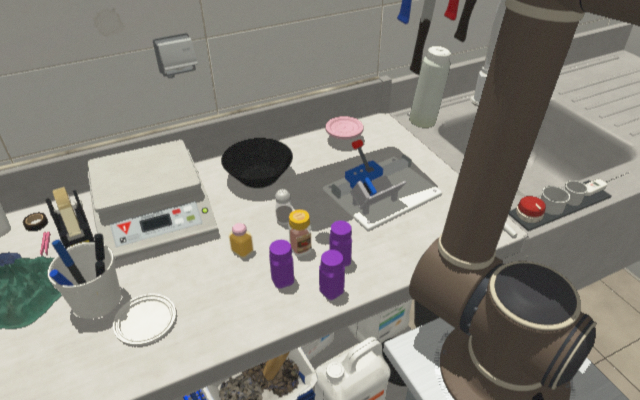

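View pics/top0.png

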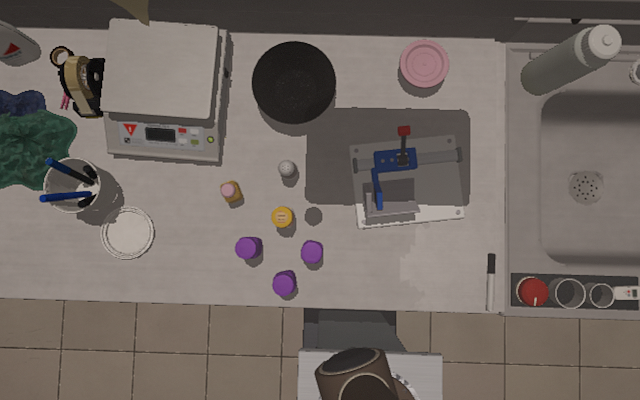

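```bash
cat > h.py <<'E'
import numpy as np,cv2
from scipy.spatial.transform import Rotation as R
def cloud(c):
    Rm=R.from_euler('xyz',c["orientation"]).as_matrix()
    v,u=np.mgrid[0:400,0:640]; z=c["z_map"]
    P=np.stack([(u-c["cx"])/c["fx"]*z,(v-c["cy"])/c["fy"]*z,z],-1)
    W=P@Rm.T+c["origin"]; W[z==0]=np.nan
    return W
def proj(c,p):
    Rm=R.from_euler('xyz',c["orientation"]).as_matrix()
    q=(np.atleast_2d(p)-c["origin"])@Rm
    return np.stack([q[:,0]/q[:,2]*c["fx"]+c["cx"],q[:,1]/q[:,2]*c["fy"]+c["cy"]],-1)
def crop(img,x0,y0,x1,y1,s,fn):
    cv2.imwrite(fn,cv2.resize(img[y0:y1,x0:x1,::-1],None,fx=s,fy=s,interpolation=cv2.INTER_CUBIC))
E
python3 - <<'E'
from h import *
t=np.load("top0.npz");s=np.load("scene0.npz")
crop(t["img"],340,110,480,240,5,"pics/tz.png")
crop(t["img"],205,140,335,300,4,"pics/tj.png")
crop(s["img"],310,120,450,230,5,"pics/sz.png")
W=cloud(t)
for n,(u,v) in dict(jar=(282,217),grey=(313,215),shaker=(288,168),amber=(230,190),p1=(248,248),p2=(312,252),p3=(284,284),knob=(404,131),bowl=(260,80),table=(340,260),tray=(320,150),car=(380,158),base=(455,205)).items(): print(n,W[v,u].round(4))
W=cloud(s)
for n,(u,v) in dict(jar=(300,218),knob=(358,145),table=(400,260)).items(): print(n,W[v,u].round(4))
E
```

```text
jar [0.4416 0.1959 0.1011]
grey [0.4503 0.1348 0.0038]
shaker [0.544  0.1879 0.09  ]
amber [0.496  0.31   0.0739]
p1 [0.3766 0.2629 0.1015]
p2 [0.3723 0.1326 0.0978]
p3 [0.3063 0.1873 0.1   ]
knob [ 0.6244 -0.0483  0.1082]
bowl [0.742  0.2591 0.0486]
table [0.3516 0.0715 0.0013]
tray [0.5977 0.1233 0.0058]
car [ 0.5755 -0.0067  0.0555]
base [ 0.4814 -0.1803  0.0125]
jar [0.4353 0.1972 0.0994]
knob [ 0.6196 -0.0482  0.0991]
table [0.3112 0.0157 0.0015]
```

View pics/tz.png

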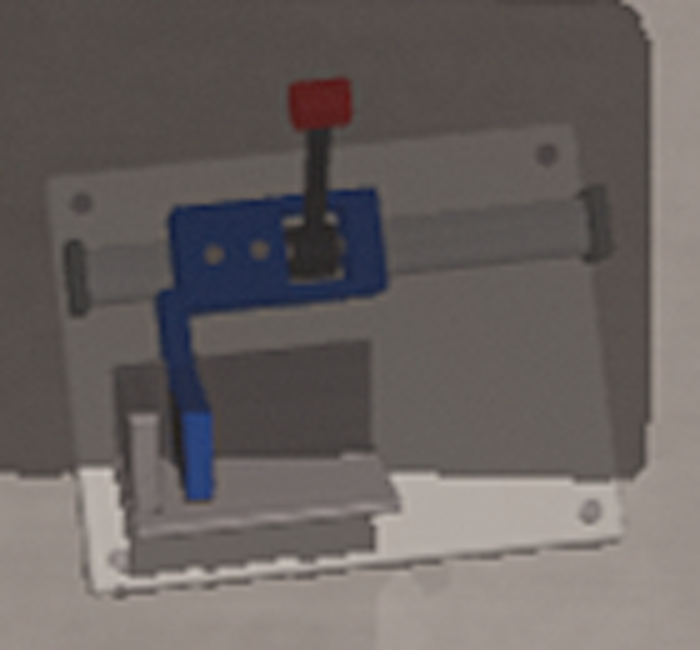

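View pics/tj.png

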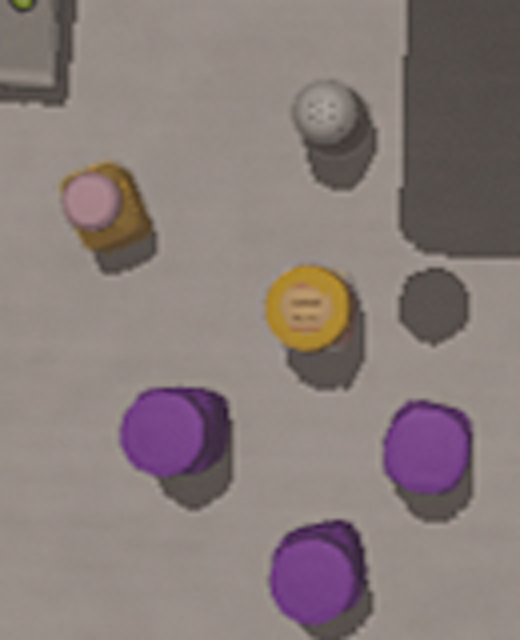

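View pics/sz.png

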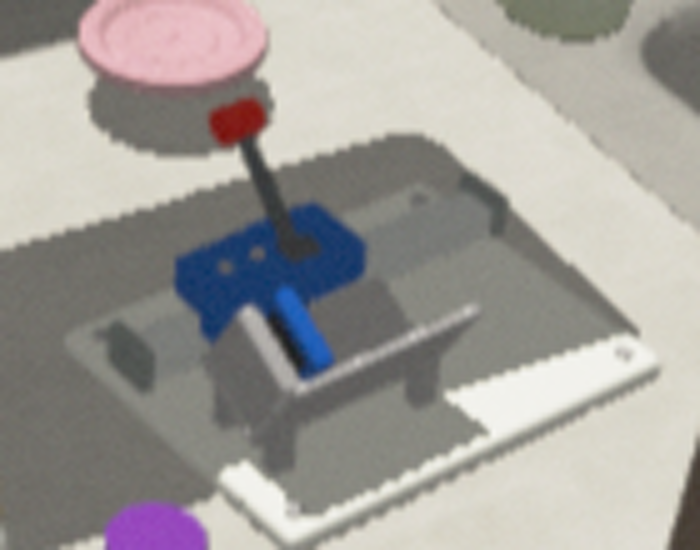

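```bash
cat >> h.py <<'E'
def ray(c,u,v,z):
    Rm=R.from_euler('xyz',c["orientation"]).as_matrix()
    d=Rm@np.array([(u-c["cx"])/c["fx"],(v-c["cy"])/c["fy"],1.]);o=c["origin"]
    return o+d*(z-o[2])/d[2]
E
python3 - <<'E'
from h import *
t=np.load("top0.npz");s=np.load("scene0.npz")
def T(a,b,z): return ray(t,340+(a+.5)/5-.5,110+(b+.5)/5-.5,z)
def S(a,b,z): return ray(s,310+(a+.5)/5-.5,120+(b+.5)/5-.5,z)
c=[T(*p,.012) for p in((47,180),(575,125),(92,595),(620,540))]
for p in c: print(p.round(4))
for i,j in((0,1),(2,3),(0,2),(1,3)): d=c[j]-c[i];print(np.linalg.norm(d),np.degrees(np.arctan2(d[1],d[0])))
print("center",np.mean(c,0))
c=[S(*p,.012) for p in((68,337),(430,130),(293,545),(660,368))]
for p in c: print(p.round(4))
for i,j in((0,1),(2,3),(0,2),(1,3)): d=c[j]-c[i];print(np.linalg.norm(d),np.degrees(np.arctan2(d[1],d[0])))
# carriage top
c=[T(*p,.056) for p in((170,210),(378,188),(178,307),(386,290))]
for p in c: print("car",p.round(4))
for i,j in((0,1),(2,3)): d=c[j]-c[i];print(np.degrees(np.arctan2(d[1],d[0])))
# red
for n,cam in(("t",t),("s",s)):
    im=cam["img"].astype(int);m=(im[...,0]>90)&(im[...,1]<50)&(im[...,2]<50)
    W=cloud(cam);m&=(W[...,0]>.55)&(W[...,0]<.7)&(W[...,1]<.05)&(W[...,1]>-.15)
    v,u=np.nonzero(m);print(n,m.sum(),u.mean(),v.mean(),"ray97",ray(cam,u.mean(),v.mean(),.097), np.nanmean(W[m],0))
# depth grid of cradle
W=cloud(t)
for v in range(176,230,3): print(v,' '.join("%4d"%(1000*W[v,u,2]) for u in range(356,424,3)))
E
```

```text
[0.6084 0.0584 0.012 ]
[ 0.6398 -0.178   0.012 ]
[0.4227 0.0338 0.012 ]
[ 0.4539 -0.1998  0.012 ]
0.23844317554356337 -82.44254466763849
0.23560407542135353 -82.39077200499575
0.1872607798117915 -172.45836053081806
0.18707021854004466 -173.32799961095952
center [ 0.53120934 -0.07140883  0.012     ]
[0.6046 0.0578 0.012 ]
[ 0.6799 -0.2083  0.012 ]
[0.4201 0.0335 0.012 ]
[ 0.449  -0.1967  0.012 ]
0.2765632944420332 -74.19729310262943
0.23194997392253178 -82.82633514073363
0.1861192118976904 -172.49644697480892
0.23117028242378407 177.10599465546605
car [0.5889 0.0074 0.056 ]
car [ 0.6009 -0.0817  0.056 ]
car [0.547  0.0031 0.056 ]
car [ 0.5568 -0.0858  0.056 ]
-82.3456017444196
-83.70712882328579
t 20 404.85 130.1 ray97 [ 0.62868148 -0.05193238  0.097     ] [ 0.62647404 -0.05019149  0.10723739]
s 64 356.984375 143.78125 ray97 [ 0.62820843 -0.05020605  0.097     ] [ 0.62243356 -0.04674492  0.10152629]
176   10   11   18   12   13   11   56   57   11   15   11   12   11   12   12   15   13   12   13   14   12   14   15
179   11   14   13   12    9   11   57   59   12   10   11   15   13 
[... 1253 characters left out ...]
   13   12   73   72   69   71   72   72   72   77   74   78   78   80   77   82   80   83   77   77    9
215    3   12   17   12   78   83   80   84   76   75   79   80   78   13   11   15   12   12   12   12   11   17   12
218    0   11   12   14   10   12   12   14   14   12   11   11   16   13   12   10   12   14   12   12    9   11   13
221    1   13   13   13    9   15   13    9   10   10   15   11   10   12   13   11   10   13   12   13   11   11   11
224   -1   10   15   11   15   12   14   14   14   15   14   15   17   11   11   15    7    0    1   -1    3    0    2
227    1   13   14   12   13   12    9    4   -1    3    0    2    0    0    2    3    0    2    0    3    3    2    4
```

```bash
cat > fit.py <<'E'
from h import *
t=np.load("top0.npz");s=np.load("scene0.npz")
W=cloud(t)
yaw=np.radians(7.5)
Rz=R.from_euler('z',yaw)
X=Rz.apply([np.cos(np.pi/6),0,.5]);Z=Rz.apply([-.5,0,np.cos(np.pi/6)]);Y=Rz.apply([0,1,0])
def rep(n,P,ax):
    q=P@ax; q=q[np.isfinite(q)]; print(n,len(q),np.median(q),q.std())
    return np.median(q)
# free plane fit of back plate
P=W[205:211,384:414].reshape(-1,3)
P=P[P[:,2]>.04]
n=np.linalg.svd(P-P.mean(0))[2][2]; n*=np.sign(n[2]);print("bp normal",n,X)
xo=rep("back",P,X)
P=W[184:198,384:410].reshape(-1,3);P=P[P[:,2]>.025]
n=np.linalg.svd(P-P.mean(0))[2][2]; n*=np.sign(n[2]);print("ledge normal",n,Z)
zo=rep("ledge",P,Z)
# top of cheek edges row by row
for v in range(192,212,3):
    row=W[v,364:384]; print(v,[f"{p@Y*1000:.0f}/{p[2]*1000:.0f}" for p in row])
print(xo,zo)
# origin given z=30mm?
for yo in (0,):
    o=X*xo+Z*zo; print("o (y part 0)",o)
E
python3 fit.py
```

```text
bp normal [0.86496172 0.11031878 0.48956204] [0.85861644 0.113039   0.5       ]
back 180 0.42935831043984884 0.0008743754731388423
ledge normal [-0.51681676 -0.06350752  0.85373721] [-0.49572243 -0.0652631   0.8660254 ]
ledge 362 -0.2119885679243785 0.001828827282194234
192 ['-39/60', '-40/77', '-41/88', '-43/88', '-45/87', '-46/92', '-49/90', '-51/86', '-58/45', '-60/43', '-62/44', '-62/67', '-62/83', '-63/93', '-64/99', '-67/94', '-68/96', '-71/93', '-73/92', '-82/43']
195 ['-40/47', '-39/73', '-40/92', '-41/94', '-43/96', '-46/94', '-48/94', '-49/96', '-57/42', '-60/39', '-62/39', '-62/61', '-62/77', '-62/91', '-64/94', '-66/90', '-68/92', '-70/91', '-72/92', '-81/40']
198 ['-40/41', '-40/64', '-39/90', '-41/91', '-43/91', '-45/88', '-47/90', '-49/89', '-57/36', '-60/34', '-62/32', '-62/56', '-61/78', '-62/88', '-64/89', '-66/87', '-68/88', '-70/88', '-72/88', '-81/35']
201 ['-39/34', '-39/57', '-39/79', '-41/85', '-42/90', '-45/83', '-47/86', '-49/84', '-57/34', '-59/32', '-61/32', '-62/49', '-62/65', '-62/83', '-64/84', '-66/84', '-68/82', '-70/85', '-72/85', '-81/30']
204 ['-39/29', '-39/52', '-39/73', '-40/85', '-42/85', '-45/82', '-47/81', '-49/83', '-51/79', '-58/37', '-60/42', '-62/40', '-62/58', '-62/78', '-63/81', '-65/83', '-68/81', '-70/80', '-72/81', '-79/42']
207 ['-40/15', '-39/46', '-40/62', '-40/77', '-42/78', '-44/79', '-47/78', '-48/81', '-50/82', '-56/50', '-58/52', '-60/52', '-62/54', '-62/71', '-63/77', '-65/80', '-67/78', '-69/79', '-72/76', '-77/52']
210 ['-39/14', '-42/11', '-39/58', '-40/75', '-42/78', '-44/79', '-46/77', '-48/79', '-50/77', '-54/60', '-56/63', '-58/65', '-60/64', '-62/62', '-64/64', '-66/65', '-68/66', '-70/66', '-72/66', '-74/68']
0.42935831043984884 -0.2119885679243785
o (y part 0) [0.47374159 0.06236926 0.03109167]
```

```bash
cat >> h.py <<'E'
import json
yaw=np.radians(7.5)
Rz=R.from_euler('z',yaw)
X=Rz.apply([np.cos(np.pi/6),0,.5]);Z=Rz.apply([-.5,0,np.cos(np.pi/6)]);Y=Rz.apply([0,1,0]);HX=Rz.apply([1.,0,0])
O=np.array([.4804,.0118,.0302])
UP=np.array([0,0,1.])
def cr(x,y,z): return O+X*x+Y*y+Z*z
PIV=HX*.5627+np.array([0,0,.045])   # + Y*(yo)
def knob(th,gap):  # th joint
    a=np.radians(46)-th
    return PIV+Y*(O@Y-gap-.07)+.074*(HX*np.sin(a)+UP*np.cos(a))
def down(ydeg): return R.from_euler('xyz',[np.pi,0,np.radians(ydeg)])
def load():
    try: d=json.load(open("cmd.json")); return np.array(d["p"]),R.from_quat(d["q"])
    except FileNotFoundError: return np.array([.164,-.499,.231]),R.from_euler('xyz',[np.pi,0,-1.253])
def rows(tg):
    """tg list of (pos,R). prints rounded rows, saves pending"""
    p0,R0=load();out=[]
    for p,r in tg:
        d=R0.inv().apply(np.array(p)-p0)/.12
        w=(R0.inv()*r).as_rotvec()/np.radians(60)
        out.append([round(float(v),3)+0. for v in [*d,*w]])
    print(json.dumps(out)); print("max",np.abs(out).max())
    l=out[-1]
    json.dump(dict(p=list(p0+R0.apply(np.array(l[:3])*.12)),q=list((R0*R.from_rotvec(np.array(l[3:])*np.radians(60))).as_quat())),open("pend.json","w"))
def sent():
    import os; os.replace("pend.json","cmd.json")
E
python3 - <<'E'
from h import *
print(knob(0,.011),knob(1.6,.011),cr(.022,-.022,.05))
p0,R0=load()
g=knob(0,.011); g[2]=.20
print(g-p0, R0.inv().apply(g-p0))
r=down(-82.5)
pts=[p0+(g-p0)*f for f in (.2,.4,.6,.8,1)]
# absolute per-call: target steps
rows([(p0+(g-p0)*.09,r),(p0+(g-p0)*.18,r)])
E
```

```text
[ 0.62789197 -0.05048126  0.09640472] [ 0.52263199 -0.064339    0.09670745] [ 0.47737502 -0.01078808  0.08450127]
[ 0.46389197  0.44851874 -0.031     ] [-0.28110558 -0.58081364  0.031     ]
[[-0.211, -0.436, 0.023, 0.0, 0.0, 0.178], [-0.422, -0.871, 0.046, 0.0, 0.0, 0.178]]
max 0.871
```

Request:
carry_out([
  [-0.211,-0.436,0.023,0.0,0.0,0.178],
  [-0.422,-0.871,0.046,0.0,0.0,0.178],
], hand=0.3, grip_force=40)

```text
t: 0.35
tcp_pos: [0.2478, -0.4173, 0.225]
tool_rot: [3.141, 0.001, -1.444]
wrist_force: [1.5, 0.4, 0.4]
finger_gap: 0.0556
```

```bash
python3 - <<'E'
from h import *
from workcell import telemetry
sent(); p0,R0=load(); o=telemetry.get_obs(); print(p0,o["tcp_pos"],o["tool_rot"],o["t"],o["finger_gap"])
g=knob(0,.011); g[2]=.16
r=down(-82.5)
print(R0.inv().apply(g-p0)/.12)
E
```

```text
[ 0.24746262 -0.41823595  0.22548   ] [ 0.24780731 -0.41729545  0.22504374] [ 3.14141797e+00  9.20080422e-04 -1.44368551e+00] 0.35 0.05559653435481738
[-2.62284835 -3.54443625  0.54566667]
```

Request:
carry_out([
  [-0.33,-0.44,0,0,0,0],
  [-0.66,-0.88,0,0,0,0],
  [-0.66,-0.88,0,0,0,0],
])

```text
t: 0.72
tcp_pos: [0.3438, -0.3228, 0.2255]
tool_rot: [-3.142, 0.001, -1.434]
wrist_force: [-0.1, -1.1, -0.1]
finger_gap: 0.0556
```

Request:
carry_out([
  [-0.33,-0.44,0,0,0,0],
  [-0.66,-0.88,0,0,0,0],
  [-0.66,-0.88,0,0,0,0],
])

```text
t: 1.1
tcp_pos: [0.4378, -0.2313, 0.2252]
tool_rot: [3.141, 0.001, -1.435]
wrist_force: [-0.4, -0.1, -0.1]
finger_gap: 0.0553
```

Request:
carry_out([
  [-0.33,-0.44,0,0,0,0],
  [-0.66,-0.88,0,0,0,0],
  [-0.66,-0.88,0,0,0,0],
])

```text
t: 1.48
tcp_pos: [0.5319, -0.1397, 0.2248]
tool_rot: [3.141, 0.0, -1.437]
wrist_force: [-0.5, 0.4, 0.1]
finger_gap: 0.0552
```

```bash
cat >> h.py <<'E'
def adv(l):
    p0,R0=load(); json.dump(dict(p=list(p0+R0.apply(np.array(l[:3])*.12)),q=list((R0*R.from_rotvec(np.array(l[3:])*np.radians(60))).as_quat())),open("cmd.json","w"))
E
python3 - <<'E'
from h import *
from workcell import telemetry
for i in range(3): adv([-.66,-.88,0,0,0,0])
p0,R0=load(); o=telemetry.get_obs(); print(p0,o["tcp_pos"],o["tool_rot"],o["t"],o["finger_gap"])
g=knob(0,.011); g[2]=.15
r=down(-82.5)
h=g.copy();h[2]=.12
rows([((g+p0)/2,r),(g,r),(g,r),(h,r),(h,r)])
E
```

```text
[ 0.53040209 -0.14117773  0.22548   ] [ 0.53190499 -0.13972789  0.22481652] [ 3.14058165e+00  3.96525887e-04 -1.43684355e+00] 1.475 0.05524133960318078
[[-0.321, -0.452, 0.314, 0.0, 0.0, 0.0], [-0.643, -0.904, 0.629, 0.0, 0.0, 0.0], [-0.643, -0.904, 0.629, 0.0, 0.0, 0.0], [-0.643, -0.904, 0.879, 0.0, 0.0, 0.0], [-0.643, -0.904, 0.879, 0.0, 0.0, 0.0]]
max 0.904
```

Request:
carry_out([
  [-0.321,-0.45,0.314,0.0,0.0,0.0],
  [-0.63,-0.89,0.629,0.0,0.0,0.0],
  [-0.63,-0.89,0.629,0.0,0.0,0.0],
  [-0.63,-0.89,0.75,0.0,0.0,0.0],
  [-0.63,-0.89,0.75,0.0,0.0,0.0],
])

```text
t: 2.1
tcp_pos: [0.6249, -0.0534, 0.1349]
tool_rot: [3.139, -0.0, -1.441]
wrist_force: [0.1, -0.1, 0.1]
finger_gap: 0.0552
```

```bash
cat >> h.py <<'E'
def sync():
    from workcell import telemetry
    o=telemetry.get_obs(); json.dump(dict(p=list(o["tcp_pos"]),q=list(R.from_euler('xyz',o["tool_rot"]).as_quat())),open("cmd.json","w"))
    print("t",o["t"],o["tcp_pos"].round(4),o["tool_rot"].round(4),"gap",o["finger_gap"],"F",o["wrist_force"].round(2))
E
python3 - <<'E'
from h import *
from workcell import eyes
sync()
for n in("scene","top"):
    c=eyes.camera(n); np.savez(f"{n}1.npz",**c)
    u,v=proj(c,knob(0,.011))[0].astype(int);print(u,v)
    crop(c["img"],u-50,v-50,u+50,v+50,4,f"pics/{n}1.png")
a=cv2.hconcat([cv2.imread("pics/scene1.png"),cv2.imread("pics/top1.png")]);cv2.imwrite("pics/k1.png",a)
E
```

```text
t 2.1 [ 0.6249 -0.0534  0.1349] [ 3.1392e+00 -1.0000e-04 -1.4410e+00] gap 0.05518201888576843 F [ 0.06 -0.09  0.11]
357 144
404 130
```

View pics/k1.png

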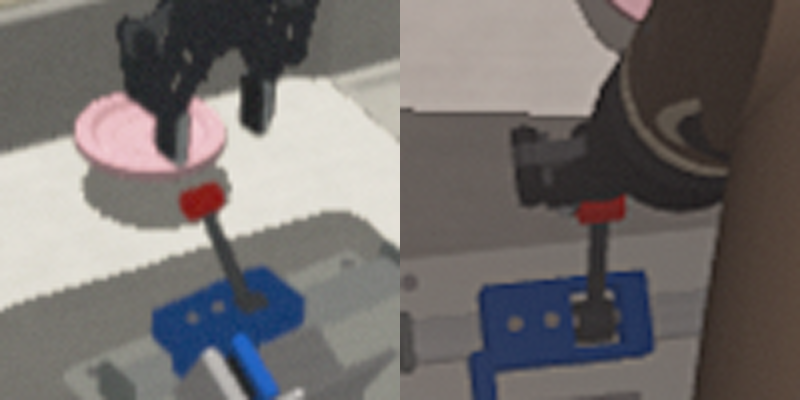

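```bash
python3 - <<'E'
from h import *
g=knob(0,.011); g[2]-=.021
r=down(-82.5)
m=g.copy();m[2]=.105
rows([(m,r),(g,r),(g,r)])
E
```

```text
[[-0.021, -0.028, 0.25, 0.002, 0.0, -0.001], [-0.021, -0.029, 0.496, 0.002, 0.0, -0.001], [-0.021, -0.029, 0.496, 0.002, 0.0, -0.001]]
max 0.496
```

Request:
carry_out([
  [-0.021,-0.028,0.25,0.002,0.0,0],
  [-0.021,-0.029,0.496,0.002,0.0,0],
  [-0.021,-0.029,0.496,0.002,0.0,0],
])

```text
t: 2.58
tcp_pos: [0.6279, -0.0498, 0.0754]
tool_rot: [3.141, 0.0, -1.441]
wrist_force: [-0.2, -0.6, 0.2]
finger_gap: 0.0556
```

Request:
carry_out([
  [0,0,0,0,0,0],
  [0,0,0,0,0,0],
  [0,0,0,0,0,0],
  [0,0,0,0,0,0],
], hand=-1, grip_force=40)

```text
t: 3.08
tcp_pos: [0.631, -0.0492, 0.0782]
tool_rot: [-3.136, -0.001, -1.439]
wrist_force: [1.8, -0.5, 6.5]
finger_gap: 0.0233
```

```bash
python3 - <<'E'
from h import *
adv([-0.021, -0.029, 0.496, 0.002, 0.0, 0])
p0,R0=load();print(p0)
from workcell import telemetry
o=telemetry.get_obs();print(o["tcp_pos"],o["wrist_force"],o["wrist_torque"],o["finger_gap"])
k0=knob(0,.011)
n=14
rows([(p0+knob(1.63*i/n,.011)-k0,R0) for i in range(1,n+1)]+[(p0+knob(1.63,.011)-k0,R0)]*2)
E
```

```text
[ 0.62790459 -0.05051186  0.07542043]
[ 0.63096196 -0.04919087  0.07824241] [ 1.77408184 -0.46492938  6.49674576] [-0.1666144  -0.06217739  0.08794041] 0.02329454086098425
[[0.0, 0.053, -0.049, 0.0, 0.0, 0.0], [0.0, 0.111, -0.091, 0.0, 0.0, 0.0], [0.0, 0.173, -0.126, 0.0, 0.0, 0.0], [0.0, 0.24, -0.154, 0.0, 0.0, 0.0], [0.0, 0.309, -0.173, 0.0, 0.0, 0.0], [0.0, 0.379, -0.185, 0.0, 0.0, 0.0], [0.001, 0.451, -0.188, 0.0, 0.0, 0.0], [0.001, 0.523, -0.183, 0.0, 0.0, 0.0], [0.001, 0.593, -0.17, 0.0, 0.0, 0.0], [0.001, 0.662, -0.148, 0.0, 0.0, 0.0], [0.001, 0.727, -0.119, 0.0, 0.0, 0.0], [0.001, 0.789, -0.082, 0.0, 0.0, 0.0], [0.001, 0.846, -0.039, 0.0, 0.0, 0.0], [0.001, 0.897, 0.011, 0.0, 0.0, 0.0], [0.001, 0.897, 0.011, 0.0, 0.0, 0.0], [0.001, 0.897, 0.011, 0.0, 0.0, 0.0]]
max 0.897
```

Request:
carry_out([
  [0.0,0.053,-0.049,0.0,0.0,0.0],
  [0.0,0.111,-0.091,0.0,0.0,0.0],
  [0.0,0.173,-0.126,0.0,0.0,0.0],
  [0.0,0.24,-0.154,0.0,0.0,0.0],
  [0.0,0.309,-0.173,0.0,0.0,0.0],
])

```text
t: 3.7
tcp_pos: [0.5952, -0.0538, 0.0983]
tool_rot: [-3.134, -0.001, -1.439]
wrist_force: [7.0, 0.6, -0.7]
finger_gap: 0.0234
```

Request:
carry_out([
  [0,0.07,-0.012,0,0,0],
  [0,0.142,-0.015,0,0,0],
  [0,0.214,-0.01,0,0,0],
  [0,0.284,0.003,0,0,0],
  [0,0.353,0.025,0,0,0],
  [0,0.418,0.054,0,0,0],
  [0,0.48,0.091,0,0,0],
  [0,0.537,0.134,0,0,0],
  [0,0.588,0.184,0,0,0],
  [0,0.588,0.184,0,0,0],
  [0,0.588,0.184,0,0,0],
])

```text
t: 5.08
tcp_pos: [0.5234, -0.0633, 0.0766]
tool_rot: [-3.137, -0.001, -1.44]
wrist_force: [-3.8, -0.9, 9.1]
finger_gap: 0.0233
```

```bash
python3 - <<'E'
from h import *
adv([0,.897,.011,0,0,0]); p0,_=load(); print(p0)
from workcell import eyes,telemetry
o=telemetry.get_obs();print(o["tcp_pos"],o["wrist_force"])
c=eyes.camera("scene");u,v=proj(c,knob(1.6,.011))[0].astype(int);print(u,v)
crop(c["img"],u-70,v-60,u+70,v+60,5,"pics/k2.png")
E
```

```text
[ 0.52116907 -0.06443979  0.07413442]
[ 0.52344874 -0.06333542  0.07656931] [-3.84791494 -0.85625086  9.09770874]
383 164
```

View pics/k2.png

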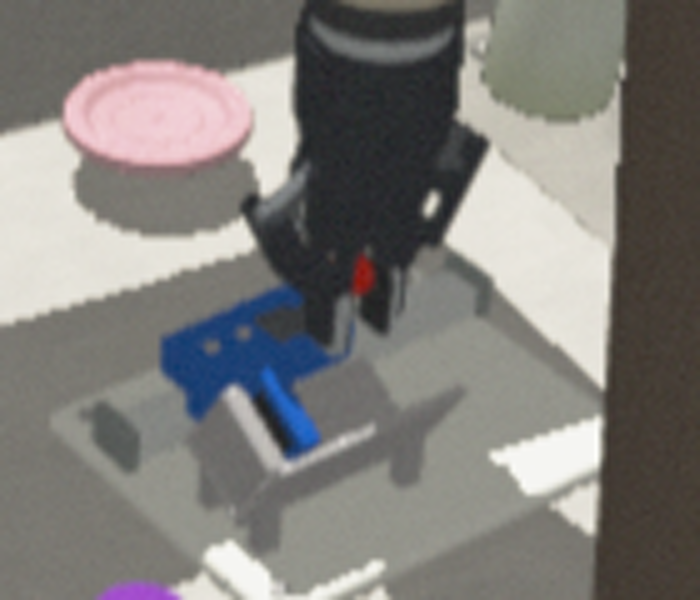

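Request:
carry_out([
  [0.08,0,0,0,0,0],
  [0.2,0,0,0,0,0],
  [0.32,0,0,0,0,0],
  [0.44,0,0,0,0,0],
  [0.56,0,0,0,0,0],
  [0.64,0,0,0,0,0],
  [0.64,0,0,0,0,0],
  [0.64,0,0,0,0,0],
])

```text
t: 6.12
tcp_pos: [0.5337, -0.1401, 0.0766]
tool_rot: [-3.137, -0.002, -1.44]
wrist_force: [-2.9, -2.1, 8.7]
finger_gap: 0.0235
```

Request:
carry_out([
  [0,0,0,0,0,0],
  [0,0,0,0,0,0],
  [0,0,0,0,0,0],
  [0,0,-0.3,0,0,0],
  [0,0,-0.8,0,0,0],
  [0,0,-1,0,0,0],
  [0,0,-1,0,0,0],
], hand=0.2)

```text
t: 7.0
tcp_pos: [0.5338, -0.1394, 0.1967]
tool_rot: [-3.136, -0.001, -1.439]
wrist_force: [-0.0, 0.3, -0.2]
finger_gap: 0.0512
```

```bash
python3 - <<'E'
from h import *
from workcell import eyes
sync()
for n in("scene","top"):
    c=eyes.camera(n); np.savez(f"{n}2.npz",**c)
    u,v=proj(c,knob(1.6,.06))[0].astype(int)
    crop(c["img"],u-70,v-60,u+70,v+60,4 if n=="top" else 4,f"pics/{n}2.png")
s=np.load("scene0.npz"); crop(s["img"],225,170,375,310,5,"pics/sj.png")
a=cv2.hconcat([cv2.imread("pics/scene2.png"),cv2.imread("pics/top2.png")]);cv2.imwrite("pics/k3.png",cv2.resize(a,(800,342)))
E
```

```text
t 7.0 [ 0.5338 -0.1394  0.1967] [-3.1358e+00 -1.4000e-03 -1.4393e+00] gap 0.05121155652377695 F [-0.02  0.34 -0.19]
```

View pics/k3.png

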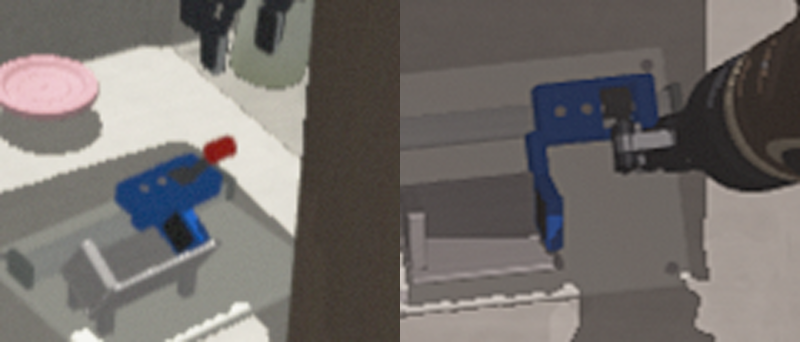

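View pics/sj.png

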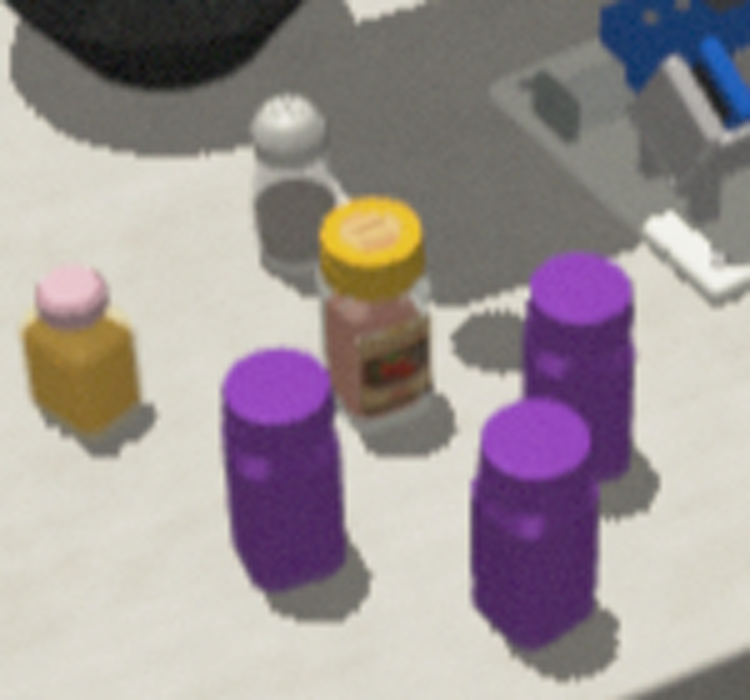

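```bash
python3 - <<'E'
from h import *
s=np.load("scene0.npz"); crop(s["img"],280,205,320,260,12,"pics/sj2.png")
W=cloud(s); 
m=(abs(W[...,0]-.44)<.05)&(abs(W[...,1]-.195)<.045)&(W[...,2]>.012)&(W[...,2]<.072)
P=W[m];print(len(P))
v,u=np.nonzero(m)
# labels: print row-wise XY along the row
for vv in range(228,252,3):
    print(vv,[(int(1000*p[0]),int(1000*p[1]),int(1000*p[2])) for p in W[vv,288:313:2]])
# cap center from both cams
for n in("scene0","top0"):
    c=np.load(n+".npz");im=c["img"].astype(int);W=cloud(c)
    m=(im[...,0]>140)&(im[...,2]<60)&(im[...,1]>80)&(abs(W[...,0]-.44)<.06)&(abs(W[...,1]-.195)<.06)
    Q=W[m&(W[...,2]>.094)];print(n,m.sum(),len(Q),Q.mean(0),Q.min(0),Q.max(0))
    m=(abs(W[...,0]-.44)<.06)&(abs(W[...,1]-.195)<.06)&(W[...,2]>.094)
    Q=W[m];print("geom",len(Q),Q.mean(0),(np.percentile(Q,2,0)+np.percentile(Q,98,0))/2)
E
```

```text
440
228 [(517, 194, 0), (443, 218, 72), (433, 217, 80), (426, 215, 85), (425, 211, 84), (422, 207, 85), (420, 204, 86), (420, 199, 83), (420, 195, 81), (421, 189, 78), (425, 183, 72), (424, 179, 71), (491, 143, 0)]
231 [(504, 199, 3), (443, 218, 63), (433, 217, 71), (430, 214, 72), (426, 211, 74), (422, 208, 76), (421, 204, 75), (422, 199, 73), (421, 194, 72), (419, 191, 71), (423, 184, 66), (425, 179, 62), (484, 147, -1)]
234 [(498, 202, 0), (443, 218, 54), (431, 218, 65), (426, 216, 68), (421, 213, 70), (421, 209, 69), (419, 205, 69), (419, 200, 67), (420, 195, 64), (418, 191, 64), (420, 186, 60), (423, 180, 55), (473, 152, 0)]
237 [(489, 206, 0), (444, 218, 44), (433, 218, 53), (426, 216, 59), (423, 213, 60), (422, 208, 59), (421, 204, 58), (423, 199, 54), (420, 195, 55), (418, 192, 56), (420, 186, 51), (421, 181, 48), (463, 157, 1)]
240 [(478, 210, 1), (446, 218, 33), (434, 218, 44), (428, 216, 48), (425, 212, 49), (419, 210, 53), (419, 206, 52), (419, 201, 49), (420, 196, 46), (420, 191, 44), (420, 186, 42), (421, 181, 38), (454, 161, 1)]
243 [(377, 249, 99), (448, 217, 22), (43
[... 292 characters left out ...]
421, 200, 29), (421, 196, 27), (417, 193, 29), (420, 187, 24), (421, 182, 21), (438, 169, 0)]
249 [(363, 256, 98), (361, 252, 98), (434, 219, 16), (428, 217, 21), (425, 213, 22), (418, 211, 27), (418, 207, 26), (421, 201, 19), (420, 196, 19), (422, 191, 14), (422, 186, 12), (424, 180, 8), (429, 173, 0)]
scene0 112 107 [0.43712353 0.19870592 0.09909464] [0.42041691 0.1765943  0.09539508] [0.46257397 0.21822614 0.10220633]
geom 283 [0.43251806 0.1952671  0.09895415] [0.42193407 0.19473513 0.09843808]
top0 181 180 [0.44288869 0.19670955 0.10102186] [0.42306068 0.17746749 0.09643374] [0.46221966 0.21653538 0.10556346]
geom 415 [0.43304865 0.19341459 0.10109363] [0.42062741 0.19508465 0.10129487]
```

View pics/sj2.png

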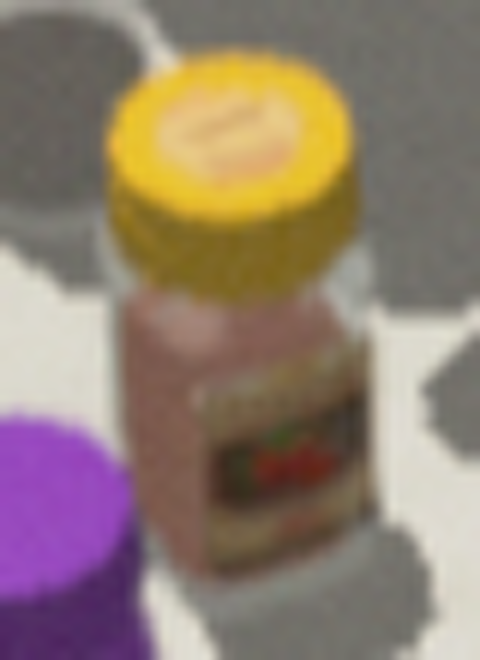

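```bash
python3 - <<'E'
from h import *
p0,R0=load()
g=np.array([.442,.196,.16]); r=down(-90)
P=lambda f:p0+(g-p0)*f
rows([(P(.17),r),(P(.335),r),(P(.335),r)])
E
```

```text
[[-0.488, 0.067, 0.051, -0.006, -0.001, 0.126], [-0.962, 0.132, 0.1, -0.006, -0.001, 0.126], [-0.962, 0.132, 0.1, -0.006, -0.001, 0.126]]
max 0.962
```

Request:
carry_out([
  [-0.488,0.067,0.051,-0.006,0,0.126],
  [-0.962,0.132,0.1,-0.006,0,0.126],
  [-0.962,0.132,0.1,-0.006,0,0.126],
], hand=1)

```text
t: 7.48
tcp_pos: [0.4996, -0.024, 0.1804]
tool_rot: [3.133, 0.001, -1.567]
wrist_force: [-0.0, -0.3, -0.5]
finger_gap: 0.0854
```

Request:
carry_out([
  [-0.47,0.12,0,0,0,0],
  [-0.935,0.25,0,0,0,0],
  [-0.935,0.25,0,0,0,0],
])

```text
t: 7.85
tcp_pos: [0.474, 0.0396, 0.1822]
tool_rot: [3.135, 0.036, -1.509]
wrist_force: [0.3, -0.4, -0.5]
finger_gap: 0.0856
```

```bash
python3 - <<'E'
from h import *
sync()
p0,R0=load()
g=np.array([.442,.1965,.15]); r=down(-90)
rows([((p0+g)/2,r),(g,r),(g,r)])
E
```

```text
t 7.85 [0.474  0.0396 0.1822] [ 3.1352  0.036  -1.5088] gap 0.08560058866614215 F [ 0.34 -0.41 -0.5 ]
[[-0.656, 0.092, 0.158, 0.007, 0.034, 0.059], [-1.311, 0.183, 0.317, 0.007, 0.034, 0.059], [-1.311, 0.183, 0.317, 0.007, 0.034, 0.059]]
max 1.311
```

```bash
python3 - <<'E'
from workcell import telemetry
o=telemetry.get_obs();print(o["qpos"].round(3),o["joint_velocities"].round(3),o["joint_efforts"].round(1))
E
```

```text
[ 0.061  0.043 -0.239  1.296  0.036  3.14 ] [ 0.042 -0.01  -0.001 -0.006  0.025  0.002] [  0.4 -38.1  34.7   0.2   0.2  -0. ]
```

```bash
python3 - <<'E'
from h import *
p0,R0=load()
T=np.array([.4585,.12,.18])
rows([(p0+(T-p0)*i/6,down(-86.4+56.4*i/6)) for i in range(1,7)])
E
```

```text
[[-0.113, 0.015, 0.007, 0.003, 0.035, -0.157], [-0.225, 0.029, 0.014, 0.0, 0.035, -0.314], [-0.338, 0.044, 0.022, -0.002, 0.035, -0.471], [-0.451, 0.058, 0.029, -0.005, 0.035, -0.627], [-0.563, 0.073, 0.036, -0.008, 0.035, -0.784], [-0.676, 0.087, 0.043, -0.011, 0.035, -0.941]]
max 0.941
```

Request:
carry_out([
  [-0.113,0.015,0.007,0,0.035,-0.157],
  [-0.225,0.029,0.014,0.0,0.035,-0.314],
  [-0.338,0.044,0.022,-0.002,0.035,-0.471],
  [-0.451,0.058,0.029,-0.005,0.035,-0.627],
  [-0.563,0.073,0.036,-0.008,0.035,-0.784],
  [-0.676,0.087,0.043,-0.011,0.035,-0.941],
])

```text
t: 8.6
tcp_pos: [0.4598, 0.1193, 0.1803]
tool_rot: [-3.141, -0.002, -0.52]
wrist_force: [-0.4, 0.2, 0.3]
finger_gap: 0.0856
```

```bash
python3 - <<'E'
from h import *
sync()
p0,R0=load()
y0=np.degrees(R0.as_euler('xyz')[2])
T=np.array([.442,.1965,.17])
rows([(p0+(T-p0)*min(1,i/4),down(y0+9.9*i)) for i in range(1,7)])
E
```

```text
t 8.6 [0.4598 0.1193 0.1803] [-3.1414e+00 -1.8000e-03 -5.2050e-01] gap 0.08556386367555423 F [-0.39  0.22  0.26]
[[-0.112, -0.121, 0.021, 0.0, -0.002, -0.165], [-0.224, -0.242, 0.043, 0.0, -0.002, -0.33], [-0.337, -0.364, 0.064, 0.0, -0.002, -0.495], [-0.449, -0.485, 0.085, 0.0, -0.002, -0.66], [-0.449, -0.485, 0.085, 0.001, -0.002, -0.825], [-0.449, -0.485, 0.085, 0.001, -0.002, -0.99]]
max 0.99
```

Request:
carry_out([
  [-0.112,-0.121,0.021,0.0,-0.002,-0.165],
  [-0.224,-0.242,0.043,0.0,-0.002,-0.33],
  [-0.337,-0.364,0.064,0.0,-0.002,-0.495],
  [-0.449,-0.485,0.085,0.0,-0.002,-0.66],
  [-0.449,-0.485,0.085,0,-0.002,-0.825],
  [-0.449,-0.485,0.085,0,-0.002,-0.99],
])

```text
t: 9.35
tcp_pos: [0.4424, 0.1966, 0.1699]
tool_rot: [3.141, 0.001, 0.517]
wrist_force: [-0.4, 0.3, 0.5]
finger_gap: 0.0856
```

Request:
carry_out([
  [0,0,0.05,0.0,0,-0.165],
  [0,0,0.1,0.0,0,-0.33],
  [0,0,0.15,0.0,0,-0.495],
  [0,0,0.2,0.0,0,-0.66],
  [0,0,0.2,0,0,-0.825],
  [0,0,0.2,0,0,-0.99],
  [0,0,0.2,0,0,-0.99],
])

```text
t: 10.22
tcp_pos: [0.4423, 0.1964, 0.1461]
tool_rot: [-3.141, 0.001, 1.546]
wrist_force: [0.7, -0.2, 0.2]
finger_gap: 0.0854
```

```bash
python3 - <<'E'
from h import *
from workcell import eyes
sync()
p0,R0=load()
g=np.array([.4422,.1962,.052]); r=down(90.5); m=g.copy();m[2]=.12
rows([(m,r),(m*.5+g*.5,r),(g,r),(g,r),(g,r)])
c=eyes.camera("scene");crop(c["img"],225,150,375,290,5,"pics/j3.png")
E
```

```text
t 10.225 [0.4423 0.1964 0.1461] [-3.1412e+00  6.0000e-04  1.5460e+00] gap 0.08540136106438623 F [ 0.7  -0.19  0.22]
[[-0.002, -0.001, 0.217, 0.0, 0.001, -0.032], [-0.002, -0.001, 0.501, 0.0, 0.001, -0.032], [-0.001, -0.001, 0.784, 0.0, 0.001, -0.032], [-0.001, -0.001, 0.784, 0.0, 0.001, -0.032], [-0.001, -0.001, 0.784, 0.0, 0.001, -0.032]]
max 0.784
```

View pics/j3.png

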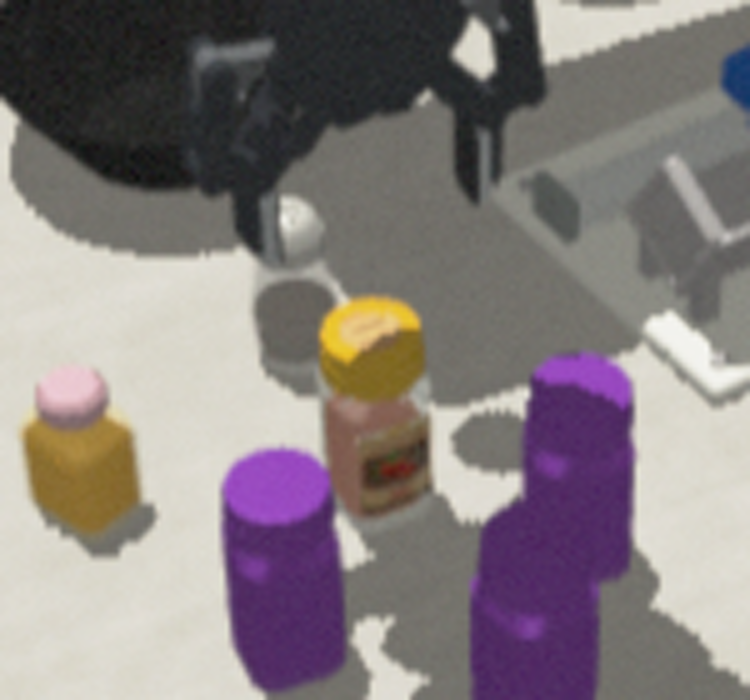

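Request:
carry_out([
  [0,0,0.217,0.0,0,-0.032],
  [0,0,0.5,0.0,0,-0.032],
  [0,0,0.784,0.0,0,-0.032],
  [0,0,0.784,0.0,0,-0.032],
  [0,0,0.784,0.0,0,-0.032],
])

```text
t: 10.9
tcp_pos: [0.4424, 0.1973, 0.0534]
tool_rot: [3.141, -0.0, 1.581]
wrist_force: [0.2, -0.4, 1.5]
finger_gap: 0.0856
```

Request:
carry_out([
  [0,0,0,0,0,0],
  [0,0,0,0,0,0],
  [0,0,0,0,0,0],
  [0,0,0,0,0,0],
], hand=-1, grip_force=40)

```text
t: 11.4
tcp_pos: [0.4423, 0.1976, 0.0533]
tool_rot: [3.14, -0.001, 1.583]
wrist_force: [-0.2, 0.9, 5.7]
finger_gap: 0.0431
```

```bash
python3 - <<'E'
from h import *
sync()
E
```

```text
t 11.4 [0.4423 0.1976 0.0533] [ 3.1402e+00 -9.0000e-04  1.5830e+00] gap 0.043103731444554226 F [-0.24  0.86  5.68]
```

```bash
cat >> h.py <<'E'
RT=R.from_matrix(np.stack([Y,X,-Z],1))
E
python3 - <<'E'
from h import *
p0,R0=load()
pre=cr(.030,-.032,.053+.07)
print("pre",pre)
up=p0+[0,0,.11]
rows([(p0+[0,0,.02],R0),(p0+[0,0,.06],R0),(p0+[0,0,.1],R0),(up,R0),(up,R0)])
E
```

```text
pre [ 0.44936147 -0.02456243  0.15172112]
[[0.0, 0.0, -0.167, 0.0, 0.0, 0.0], [0.0, 0.001, -0.5, 0.0, 0.0, 0.0], [0.001, 0.001, -0.833, 0.0, 0.0, 0.0], [0.001, 0.001, -0.917, 0.0, 0.0, 0.0], [0.001, 0.001, -0.917, 0.0, 0.0, 0.0]]
max 0.917
```

Request:
carry_out([
  [0.0,0.0,-0.167,0.0,0.0,0.0],
  [0.0,0,-0.5,0.0,0.0,0.0],
  [0,0,-0.833,0.0,0.0,0.0],
  [0,0,-0.917,0.0,0.0,0.0],
  [0,0,-0.917,0.0,0.0,0.0],
])

```text
t: 12.02
tcp_pos: [0.4418, 0.1972, 0.1621]
tool_rot: [-3.142, -0.0, 1.583]
wrist_force: [0.1, -0.2, -2.5]
finger_gap: 0.0434
```

```bash
python3 - <<'E'
from h import *
sync()
p0,R0=load()
mid=np.array([.445,.085,.175])
from scipy.spatial.transform import Slerp
S=Slerp([0,1],R.concatenate([R0,RT]))
rows([(p0+(mid-p0)*i/4,S(i/8)) for i in range(1,5)]+[(mid,S(.5))])
E
```

```text
t 12.025 [0.4418 0.1972 0.1621] [-3.1415 -0.      1.583 ] gap 0.04338337433532433 F [ 0.11 -0.18 -2.53]
[[-0.234, 0.004, -0.027, -0.062, 0.004, -0.014], [-0.468, 0.008, -0.054, -0.125, 0.007, -0.028], [-0.702, 0.012, -0.081, -0.187, 0.011, -0.042], [-0.935, 0.015, -0.108, -0.25, 0.015, -0.055], [-0.935, 0.015, -0.108, -0.25, 0.015, -0.055]]
max 0.935
```

Request:
carry_out([
  [-0.234,0.004,-0.027,-0.062,0.004,-0.014],
  [-0.468,0.008,-0.054,-0.125,0.007,-0.028],
  [-0.702,0.012,-0.081,-0.187,0.011,-0.042],
  [-0.935,0.015,-0.108,-0.25,0.015,-0.055],
  [-0.935,0.015,-0.108,-0.25,0.015,-0.055],
])

```text
t: 12.65
tcp_pos: [0.4429, 0.0834, 0.1733]
tool_rot: [2.882, -0.008, 1.639]
wrist_force: [-0.0, -1.0, -1.3]
finger_gap: 0.0431
```

```bash
python3 - <<'E'
from h import *
sync()
p0,R0=load()
pre=cr(.030,-.032,.053+.07)
from scipy.spatial.transform import Slerp
S=Slerp([0,1],R.concatenate([R0,RT]))
rows([(p0+(pre-p0)*i/4,S(i/4)) for i in range(1,5)]+[(pre,RT)]*2)
E
```

```text
t 12.65 [0.4429 0.0834 0.1733] [ 2.882  -0.0077  1.6393] gap 0.04311611592313437 F [-0.04 -1.   -1.31]
[[-0.226, -0.013, 0.041, -0.063, 0.004, -0.015], [-0.451, -0.026, 0.083, -0.126, 0.008, -0.029], [-0.677, -0.039, 0.124, -0.189, 0.012, -0.044], [-0.903, -0.052, 0.165, -0.252, 0.016, -0.058], [-0.903, -0.052, 0.165, -0.252, 0.016, -0.058], [-0.903, -0.052, 0.165, -0.252, 0.016, -0.058]]
max 0.903
```

Request:
carry_out([
  [-0.226,-0.013,0.041,-0.063,0.004,-0.015],
  [-0.451,-0.026,0.083,-0.126,0.008,-0.029],
  [-0.677,-0.039,0.124,-0.189,0.012,-0.044],
  [-0.903,-0.052,0.165,-0.252,0.016,-0.058],
  [-0.903,-0.052,0.165,-0.252,0.016,-0.058],
  [-0.903,-0.052,0.165,-0.252,0.016,-0.058],
])

```text
t: 13.4
tcp_pos: [0.4516, -0.0225, 0.153]
tool_rot: [2.618, -0.001, 1.704]
wrist_force: [-0.1, 1.1, -0.8]
finger_gap: 0.0431
```

```bash
cat >> h.py <<'E'
def incr(p):
    d=np.array(p)-O; return np.array([d@X,d@Y,d@Z])
E
python3 - <<'E'
from h import *
from workcell import eyes
sync()
p0,R0=load(); print("cradle coords",incr(p0).round(4), "rot err deg",np.degrees((RT.inv()*R0).as_rotvec()).round(2))
for n in("scene","top"):
    c=eyes.camera(n)
    u,v=proj(c,cr(.022,-.03,.08))[0].astype(int)
    crop(c["img"],u-60,v-60,u+60,v+60,4,f"pics/{n}4.png")
a=cv2.hconcat([cv2.imread("pics/scene4.png"),cv2.imread("pics/top4.png")]);cv2.imwrite("pics/k4.png",cv2.resize(a,(800,400)))
a,b,d=cr(.026,-.03,.085),cr(.0235,-.028,.062),cr(.0225,-.028,.0555)
rows([(a,RT),(b,RT),(d,RT),(d,RT)])
E
```

```text
t 13.4 [ 0.4516 -0.0225  0.153 ] [ 2.6177e+00 -1.3000e-03  1.7042e+00] gap 0.04310326351631688 F [-0.06  1.11 -0.81]
cradle coords [ 0.0328 -0.0302  0.1228] rot err deg [-0.01  0.14 -0.09]
[[0.001, -0.056, 0.315, 0.0, -0.002, 0.001], [0.018, -0.077, 0.507, 0.0, -0.002, 0.001], [0.017, -0.086, 0.561, 0.0, -0.002, 0.001], [0.017, -0.086, 0.561, 0.0, -0.002, 0.001]]
max 0.561
```

View pics/k4.png

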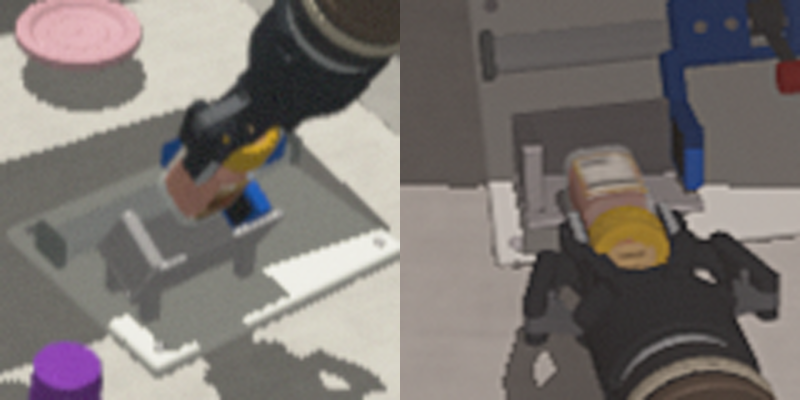

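Request:
carry_out([
  [0,-0.056,0.16,0.0,0,0],
  [0,-0.056,0.315,0.0,0,0],
  [0.018,-0.07,0.42,0.0,0,0],
  [0.018,-0.077,0.507,0.0,0,0],
  [0.018,-0.077,0.507,0.0,0,0],
])

```text
t: 14.12
tcp_pos: [0.4736, -0.0174, 0.0956]
tool_rot: [2.617, -0.001, 1.705]
wrist_force: [0.6, -0.3, -1.7]
finger_gap: 0.0431
```

```bash
python3 - <<'E'
from h import *
sync()
p0,R0=load(); print("cradle coords",incr(p0).round(4), "rot err deg",np.degrees((RT.inv()*R0).as_rotvec()).round(2))
d=cr(.0225,-.028,.0535)
rows([(d,RT)])
E
```

```text
t 14.125 [ 0.4736 -0.0174  0.0956] [ 2.6172e+00 -6.0000e-04  1.7051e+00] gap 0.043055966415229886 F [ 0.58 -0.27 -1.65]
cradle coords [ 0.0236 -0.028   0.062 ] rot err deg [-0.05  0.13 -0.15]
[[0.0, -0.009, 0.07, 0.001, -0.002, 0.003]]
max 0.07
```

Request:
carry_out([
  [0,-0.005,0.03,0,0,0],
  [0,-0.009,0.05,0,0,0],
  [0,-0.009,0.06,0,0,0],
  [0,-0.009,0.06,0,0,0],
])

```text
t: 14.62
tcp_pos: [0.4764, -0.0175, 0.0898]
tool_rot: [2.615, -0.0, 1.704]
wrist_force: [-0.3, -0.5, -0.6]
finger_gap: 0.0431
```

Request:
carry_out([
  [0,-0.004,0.008,0,0,0],
  [0,-0.004,0.016,0,0,0],
  [0,-0.004,0.016,0,0,0],
])

```text
t: 15.0
tcp_pos: [0.4769, -0.0174, 0.0877]
tool_rot: [2.616, -0.0, 1.704]
wrist_force: [0.4, 0.1, -0.9]
finger_gap: 0.0436
```

```bash
python3 - <<'E'
from h import *
from workcell import telemetry
o=telemetry.get_obs();print(incr(o["tcp_pos"]).round(4),o["wrist_force"].round(2))
E
```

```text
[ 0.0225 -0.0285  0.0534] [ 0.4   0.14 -0.9 ]
```

Request:
carry_out([
  [0,-0.006,0.012,0,0,0],
  [0,-0.006,0.012,0,0,0],
])

```text
t: 15.25
tcp_pos: [0.4774, -0.0173, 0.0872]
tool_rot: [2.614, -0.0, 1.705]
wrist_force: [-7.4, 0.1, 7.1]
finger_gap: 0.0429
```

```bash
python3 - <<'E'
from h import *
from workcell import telemetry,eyes
o=telemetry.get_obs();print(incr(o["tcp_pos"]).round(4),o["wrist_force"].round(2))
for n in("scene","top"):
    c=eyes.camera(n)
    u,v=proj(c,cr(.022,-.03,.06))[0].astype(int)
    crop(c["img"],u-40,v-40,u+40,v+40,6,f"pics/{n}5.png")
a=cv2.hconcat([cv2.imread("pics/scene5.png"),cv2.imread("pics/top5.png")]);cv2.imwrite("pics/k5.png",cv2.resize(a,(800,400)))
E
```

```text
[ 0.0227 -0.0285  0.0528] [-7.36  0.08  7.08]
```

View pics/k5.png

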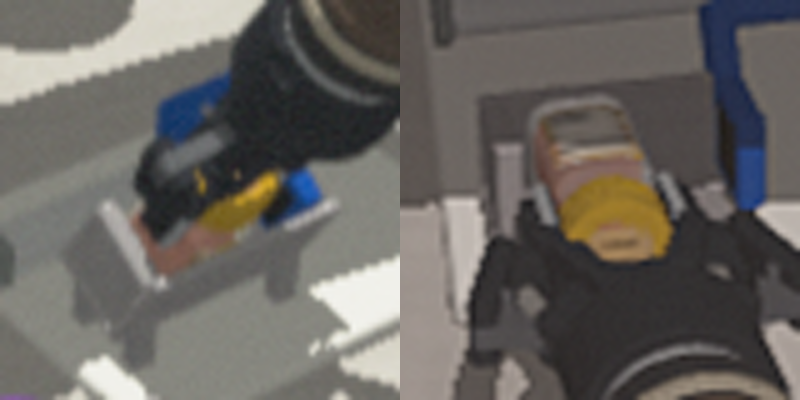

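Request:
carry_out([
  [0,0,-0.005,0,0,0],
  [0,0,-0.005,0,0,0],
  [0,0,-0.005,0,0,0],
  [0,0,-0.005,0,0,0],
], hand=0.7)

```text
t: 15.85
tcp_pos: [0.4767, -0.0174, 0.0866]
tool_rot: [2.616, -0.0, 1.704]
wrist_force: [-0.5, 0.1, -0.1]
finger_gap: 0.0723
```

Request:
carry_out([
  [0,0,-0.15,0,0,0],
  [0,0,-0.4,0,0,0],
  [0,0,-0.8,0,0,0],
  [0,0,-1,0,0,0],
  [0,0,-1,0,0,0],
])

```text
t: 16.48
tcp_pos: [0.4178, -0.0258, 0.1927]
tool_rot: [2.612, 0.001, 1.704]
wrist_force: [0.3, -0.4, 0.4]
finger_gap: 0.0729
```

```bash
python3 - <<'E'
from h import *
from workcell import telemetry,eyes
sync()
for n in("scene","top"):
    c=eyes.camera(n);np.savez(n+"6.npz",**c)
    u,v=proj(c,cr(.022,-.03,.06))[0].astype(int)
    crop(c["img"],u-40,v-40,u+60,v+40,6,f"pics/{n}6.png")
a=cv2.hconcat([cv2.imread("pics/scene6.png"),cv2.imread("pics/top6.png")]);cv2.imwrite("pics/k6.png",cv2.resize(a,(800,320)))
E
```

```text
t 16.475 [ 0.4178 -0.0258  0.1927] [2.6115e+00 1.1000e-03 1.7037e+00] gap 0.07290444159700168 F [ 0.32 -0.36  0.43]
```

View pics/k6.png

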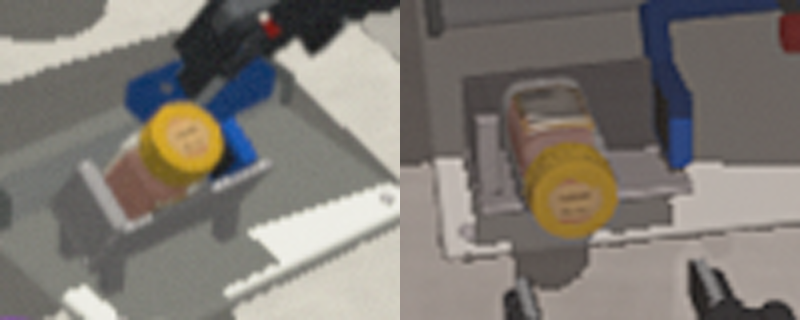

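```bash
python3 - <<'E'
from h import *
for n in("scene6","top6"):
    c=np.load(n+".npz");im=c["img"].astype(int);W=cloud(c);C=(W-O)@np.stack([X,Y,Z],1)
    m=(im[...,0]>120)&(im[...,2]<80)&(im[...,1]>70)&(abs(C[...,0]-.022)<.05)&(abs(C[...,1]+.028)<.05)&(C[...,2]>.06)
    top=m&(C[...,2]>.094);Q=C[top];print(n,m.sum(),len(Q),"mid",((np.percentile(Q,1,0)+np.percentile(Q,99,0))/2).round(4),"mean",Q.mean(0).round(4),Q.max(0).round(3),Q.min(0).round(3))
    q=Q-Q.mean(0);nn=np.linalg.svd(q)[2][2];nn*=np.sign(nn[2]);print("normal",nn.round(3))
    # jaw top
    B=(im[...,2]>120)&(im[...,0]<80)&(C[...,2]>.02)&(C[...,2]<.06)&(abs(C[...,0]-.023)<.03)
    print("jaw y",np.percentile(C[B][:,1],[2,50,98]).round(4) if B.any() else None)
E
```

```text
scene6 217 171 mid [ 0.0208 -0.025   0.1112] mean [ 0.0201 -0.0265  0.1   ] [0.042 0.02  0.193] [-0.    -0.052  0.094]
normal [ 0.032 -0.38   0.924]
jaw y [-0.0998 -0.093  -0.0882]
top6 360 284 mid [ 0.023  -0.0284  0.0995] mean [ 0.025  -0.0282  0.1004] [ 0.044 -0.008  0.105] [-0.    -0.05   0.094]
normal [0.033 0.026 0.999]
jaw y [-0.0961 -0.0934 -0.0896]
```

```bash
python3 - <<'E'
from h import *
k=knob(1.6,.0885);print("pred",k)
for n in("scene6","top6"):
    c=np.load(n+".npz");im=c["img"].astype(int);W=cloud(c)
    m=(im[...,0]>90)&(im[...,1]<50)&(im[...,2]<50)&(np.linalg.norm(W-k,axis=-1)<.06)
    v,u=np.nonzero(m)
    if len(u): print(n,len(u),ray(c,u.mean(),v.mean(),.097), W[m].mean(0),proj(c,k),u.mean(),v.mean())
p0,R0=load()
r=down(97.5)
a=k.copy();a[2]=.19
print(a-p0)
rows([(p0+(a-p0)*i/4,R0*R.from_rotvec((R0.inv()*r).as_rotvec()*i/4)) for i in range(1,5)]+[(a,r)]*2)
E
```

```text
pred [ 0.53274777 -0.14117598  0.09670745]
scene6 9 [ 0.55834563 -0.15072567  0.097     ] [ 0.5384072  -0.13549068  0.11387247] [[407.94038642 153.98749523]] 405.44444444444446 147.66666666666666
top6 93 [ 0.54513534 -0.1432472   0.097     ] [ 0.54286004 -0.13859153  0.11462595] [[447.58450829 177.42449994]] 448.6989247311828 171.44086021505376
[ 0.11495229 -0.11540491 -0.00273666]
[[-0.27, 0.174, 0.109, 0.127, 0.0, 0.001], [-0.54, 0.349, 0.218, 0.253, 0.0, 0.001], [-0.81, 0.523, 0.327, 0.38, 0.0, 0.002], [-1.08, 0.697, 0.436, 0.506, 0.0, 0.002], [-1.08, 0.697, 0.436, 0.506, 0.0, 0.002], [-1.08, 0.697, 0.436, 0.506, 0.0, 0.002]]
max 1.08
```

```bash
python3 - <<'E'
from h import *
for n in("scene6","top6"):
    c=np.load(n+".npz");im=c["img"].astype(int);W=cloud(c)
    m=(im[...,0]>90)&(im[...,1]<50)&(im[...,2]<50)&(np.linalg.norm(W-knob(1.4,.0885),axis=-1)<.06)
    v,u=np.nonzero(m); print((u.min(),u.max(),v.min(),v.max()))
    for th in(1.3,1.4,1.5): print(n,th,knob(th,.0885),proj(c,knob(th,.0885)),u.mean(),v.mean(),(np.percentile(W[m]@Y,[3,97])-O@Y))
k=knob(1.38,.0885)
p0,R0=load()
r=down(97.5)
a=k.copy();a[2]=.19
rows([(p0+(a-p0)*.9*i/4,R0*R.from_rotvec((R0.inv()*r).as_rotvec()*i/4)) for i in range(1,5)]+[(p0+(a-p0)*.9,r)]*2)
E
```

```text
(np.int64(404), np.int64(407), np.int64(146), np.int64(149))
scene6 1.3 [ 0.55024177 -0.13887285  0.11004201] [[403.7823449  146.18049825]] 405.44444444444446 147.66666666666666 [-0.15700315 -0.15130033]
scene6 1.4 [ 0.54397876 -0.13969739  0.10619373] [[405.30667248 148.6629155 ]] 405.44444444444446 147.66666666666666 [-0.15700315 -0.15130033]
scene6 1.5 [ 0.53812794 -0.14046766  0.10173403] [[406.69812889 151.27521375]] 405.44444444444446 147.66666666666666 [-0.15700315 -0.15130033]
(np.int64(443), np.int64(454), np.int64(167), np.int64(176))
top6 1.3 [ 0.55024177 -0.13887285  0.11004201] [[448.27456696 168.10030144]] 448.6989247311828 171.44086021505376 [-0.16774195 -0.14739964]
top6 1.4 [ 0.54397876 -0.13969739  0.10619373] [[448.14601699 171.41038711]] 448.6989247311828 171.44086021505376 [-0.16774195 -0.14739964]
top6 1.5 [ 0.53812794 -0.14046766  0.10173403] [[447.91465643 174.52996689]] 448.6989247311828 171.44086021505376 [-0.16774195 -0.14739964]
[[-0.243, 0.177, 0.11, 0.127, 0.0, 0.001], [-0.486, 0.354, 0.22, 0.253, 0.0, 0.001], [-0.729, 0.531, 0.33, 0.38, 0.0, 0.002], [-0.972, 0.709, 0.44, 0.506, 0.0, 0.002], [-0.972, 0.709, 0.44, 0.506, 0.0, 0.002], [-0.972, 0.709, 0.44, 0.506, 0.0, 0.002]]
max 0.972
```

Request:
carry_out([
  [-0.243,0.177,0.11,0.127,0.0,0],
  [-0.486,0.354,0.22,0.253,0.0,0],
  [-0.729,0.531,0.33,0.38,0.0,0.002],
  [-0.972,0.709,0.44,0.506,0.0,0.002],
  [-0.972,0.709,0.44,0.506,0.0,0.002],
  [-0.972,0.709,0.44,0.506,0.0,0.002],
], hand=0.2)

```text
t: 17.32
tcp_pos: [0.5315, -0.1274, 0.1847]
tool_rot: [-3.134, -0.002, 1.703]
wrist_force: [-0.8, 0.8, 0.6]
finger_gap: 0.0508
```

```bash
python3 - <<'E'
from h import *
sync()
k=knob(1.39,.0888); r=down(97.5)
g=k.copy();g[2]-=.021
a=g.copy();a[2]=.16
rows([(a,r),(a,r),((a+g)/2,r),(g,r),(g,r),(g,r)])
E
```

```text
t 17.325 [ 0.5315 -0.1274  0.1847] [-3.1337e+00 -2.5000e-03  1.7025e+00] gap 0.05075179751753395 F [-0.84  0.8   0.55]
[[-0.118, 0.096, 0.205, -0.008, -0.002, 0.001], [-0.118, 0.096, 0.205, -0.008, -0.002, 0.001], [-0.119, 0.098, 0.515, -0.008, -0.002, 0.001], [-0.12, 0.101, 0.825, -0.008, -0.002, 0.001], [-0.12, 0.101, 0.825, -0.008, -0.002, 0.001], [-0.12, 0.101, 0.825, -0.008, -0.002, 0.001]]
max 0.825
```

Request:
carry_out([
  [-0.118,0.096,0.205,-0.008,0,0],
  [-0.118,0.096,0.205,-0.008,0,0],
  [-0.119,0.098,0.515,-0.008,0,0],
  [-0.12,0.1,0.81,-0.008,0,0],
  [-0.12,0.1,0.81,-0.008,0,0],
  [-0.12,0.1,0.81,-0.008,0,0],
])

```text
t: 18.08
tcp_pos: [0.5454, -0.1402, 0.0929]
tool_rot: [3.134, 0.0, 1.703]
wrist_force: [0.7, -0.4, -0.0]
finger_gap: 0.0512
```

```bash
python3 - <<'E'
from h import *
from workcell import eyes
sync(); print(knob(1.39,.0888))
for n in("scene","top"):
    c=eyes.camera(n)
    u,v=proj(c,knob(1.4,.0885))[0].astype(int)
    crop(c["img"],u-60,v-40,u+40,v+40,6,f"pics/{n}7.png")
a=cv2.hconcat([cv2.imread("pics/scene7.png"),cv2.imread("pics/top7.png")]);cv2.imwrite("pics/k7.png",cv2.resize(a,(800,320)))
E
```

```text
t 18.075 [ 0.5454 -0.1402  0.0929] [3.1343e+00 4.0000e-04 1.7025e+00] gap 0.05117863629808988 F [ 0.69 -0.37 -0.01]
[ 0.54462667 -0.13991468  0.10660676]
```

View pics/k7.png

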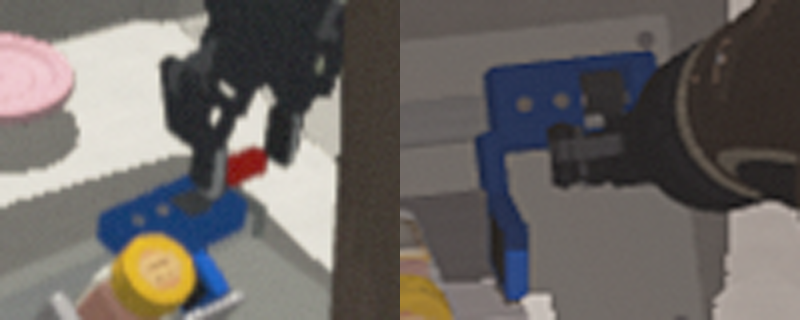

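Request:
carry_out([
  [0,0,0,0,0,0],
])

```text
t: 18.3
tcp_pos: [0.5459, -0.1405, 0.0919]
tool_rot: [3.135, 0.0, 1.702]
wrist_force: [-0.0, -0.1, -0.1]
finger_gap: 0.0514
```

Request:
carry_out([
  [0,-0.008,0.04,0,0,0],
  [0,-0.008,0.04,0,0,0],
])

```text
t: 18.55
tcp_pos: [0.5439, -0.1405, 0.085]
tool_rot: [3.138, -0.001, 1.702]
wrist_force: [-0.4, 0.3, -0.0]
finger_gap: 0.051
```

Request:
carry_out([
  [0,0,0,0,0,0],
  [0,0,0,0,0,0],
  [0,0,0,0,0,0],
  [0,0,0,0,0,0],
], hand=-1, grip_force=40)

```text
t: 19.05
tcp_pos: [0.5442, -0.1405, 0.0854]
tool_rot: [3.137, -0.001, 1.702]
wrist_force: [-0.0, 0.1, 0.1]
finger_gap: 0.0232
```

```bash
python3 - <<'E'
from h import *
from workcell import telemetry
o=telemetry.get_obs();print(o["t"],o["tcp_pos"],o["wrist_force"].round(1),o["finger_gap"])
print("y of grasp in cradle",(o["tcp_pos"]-O)@Y)
E
```

```text
19.05 [ 0.54416127 -0.14052555  0.08543603] [-0.   0.1  0.1] 0.02319086881836335
y of grasp in cradle -0.15934490320850905
```

Request:
carry_out([
  [0,-0.05,0.035,0,0,0],
  [0,-0.093,0.078,0,0,0],
  [0,-0.095,0.08,0,0,0],
])

```text
t: 19.42
tcp_pos: [0.5338, -0.1421, 0.0765]
tool_rot: [3.134, -0.0, 1.702]
wrist_force: [3.0, 1.7, 4.8]
finger_gap: 0.0232
```

Request:
carry_out([
  [0.05,0,0,0,0,0],
  [0.12,0,0,0,0,0],
  [0.19,0,0,0,0,0],
  [0.25,0,0,0,0,0],
  [0.29,0,0,0,0,0],
  [0.32,0,0,0,0,0],
  [0.32,0,0,0,0,0],
])

```text
t: 20.3
tcp_pos: [0.5287, -0.1033, 0.0765]
tool_rot: [3.136, -0.0, 1.703]
wrist_force: [2.5, -0.0, 5.0]
finger_gap: 0.0233
```

Request:
carry_out([
  [0.01,0,0,0,0,0],
  [0.02,0,0,0,0,0],
  [0.03,0,0,0,0,0],
  [0.04,0,0,0,0,0],
  [0.04,0,0,0,0,0],
])

```text
t: 20.92
tcp_pos: [0.5281, -0.0991, 0.0765]
tool_rot: [3.135, 0.0, 1.702]
wrist_force: [2.7, -1.0, 5.8]
finger_gap: 0.0236
```

```bash
python3 - <<'E'
from h import *
from workcell import telemetry
o=telemetry.get_obs();print(o["t"],o["tcp_pos"],o["wrist_force"].round(1),o["finger_gap"])
print("gap est",-(o["tcp_pos"]-O)@Y-.07, "Fy",o["wrist_force"]@Y)
E
```

```text
20.925 [ 0.52812899 -0.09913323  0.07650525] [ 2.7 -1.   5.8] 0.023557013099267027
gap est 0.04621406531339131 Fy -1.3366795045670508
```

Request:
carry_out([
  [0.01,0,0,0,0,0],
  [0.018,0,0,0,0,0],
  [0.018,0,0,0,0,0],
])

```text
t: 21.3
tcp_pos: [0.5278, -0.097, 0.0765]
tool_rot: [3.136, 0.001, 1.702]
wrist_force: [1.8, -2.0, 6.2]
finger_gap: 0.0232
```

Request:
carry_out([
  [0.008,0,0,0,0,0],
  [0.016,0,0,0,0,0],
  [0.016,0,0,0,0,0],
])

```text
t: 21.68
tcp_pos: [0.5276, -0.0954, 0.0765]
tool_rot: [3.135, 0.001, 1.702]
wrist_force: [2.8, -2.8, 5.4]
finger_gap: 0.0231
```

```bash
python3 - <<'E'
from h import *
from workcell import telemetry
o=telemetry.get_obs();print(o["t"],o["tcp_pos"],o["wrist_force"].round(1),o["finger_gap"])
print("gap est",-(o["tcp_pos"]-O)@Y-.07, "Fy",o["wrist_force"]@Y)
E
```

```text
21.675 [ 0.52764611 -0.09542715  0.07651998] [ 2.8 -2.8  5.4] 0.02314563847007985
gap est 0.04247665858922249 Fy -3.129169192882401
```

Request:
carry_out([
  [0.008,0,0,0,0,0],
  [0.016,0,0,0,0,0],
  [0.016,0,0,0,0,0],
])

```text
t: 22.05
tcp_pos: [0.5276, -0.0951, 0.0765]
tool_rot: [3.136, 0.004, 1.701]
wrist_force: [3.4, -8.4, 4.4]
finger_gap: 0.0233
```

```bash
python3 - <<'E'
from h import *
from workcell import telemetry,eyes
o=telemetry.get_obs();print("gap est",-(o["tcp_pos"]-O)@Y-.07, "Fy",o["wrist_force"]@Y)
for n in("scene","top"):
    c=eyes.camera(n);np.savez(n+"8.npz",**c)
    u,v=proj(c,cr(.022,-.03,.06))[0].astype(int)
    crop(c["img"],u-50,v-40,u+50,v+40,6,f"pics/{n}8.png")
    im=c["img"].astype(int);W=cloud(c);C=(W-O)@np.stack([X,Y,Z],1)
    m=(im[...,0]>120)&(im[...,2]<80)&(im[...,1]>70)&(abs(C[...,0]-.022)<.05)&(abs(C[...,1]+.028)<.05)&(C[...,2]>.094)&(C[...,2]<.11)
    Q=C[m];print(n,len(Q),"mid",((np.percentile(Q,1,0)+np.percentile(Q,99,0))/2).round(4))
    B=(im[...,2]>100)&(im[...,0]<80)&(C[...,2]>.02)&(C[...,2]<.06)&(abs(C[...,0]-.023)<.03)
    print("jaw y",np.percentile(C[B][:,1],[2,50,98]).round(4) if B.any() else None)
a=cv2.hconcat([cv2.imread("pics/scene8.png"),cv2.imread("pics/top8.png")]);cv2.imwrite("pics/k8.png",cv2.resize(a,(800,320)))
E
```

```text
gap est 0.04212997539711354 Fy -8.802595991063644
scene 166 mid [ 0.0208 -0.0211  0.0987]
jaw y [-0.0518 -0.0507 -0.0497]
top 254 mid [ 0.0234 -0.0205  0.0993]
jaw y [-0.0544 -0.0485 -0.044 ]
```

View pics/k8.png

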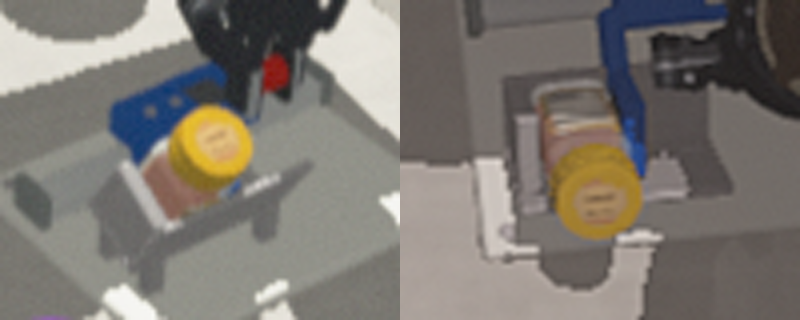

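Request:
carry_out([
  [0,0.051,-0.05,0,0,0],
  [0,0.108,-0.093,0,0,0],
  [0,0.17,-0.13,0,0,0],
  [0,0.235,-0.159,0,0,0],
  [0,0.304,-0.181,0,0,0],
  [0,0.374,-0.194,0,0,0],
])

```text
t: 22.9
tcp_pos: [0.568, -0.0896, 0.0977]
tool_rot: [-3.138, 0.004, 1.701]
wrist_force: [-4.3, -11.4, -0.4]
finger_gap: 0.0233
```

Request:
carry_out([
  [0,0.072,-0.005,0,0,0],
  [0,0.144,-0.002,0,0,0],
  [0,0.214,0.01,0,0,0],
  [0,0.283,0.029,0,0,0],
  [0,0.35,0.057,0,0,0],
  [0,0.412,0.092,0,0,0],
  [0,0.47,0.134,0,0,0],
  [0,0.525,0.185,0,0,0],
  [0,0.54,0.2,0,0,0],
  [0,0.54,0.2,0,0,0],
])

```text
t: 24.15
tcp_pos: [0.6351, -0.0807, 0.0756]
tool_rot: [3.138, 0.004, 1.701]
wrist_force: [2.3, -7.1, 4.9]
finger_gap: 0.0231
```

```bash
python3 - <<'E'
from h import *
from workcell import telemetry
o=telemetry.get_obs();p=o["tcp_pos"];print(o["t"],p,o["wrist_force"].round(1),o["finger_gap"])
print("gap est",-(p-O)@Y-.07,"hx",p@HX, "FHX",o["wrist_force"]@HX)
E
```

```text
24.15 [ 0.63505015 -0.08071022  0.07559875] [ 2.3 -7.1  4.9] 0.0231296338532113
gap est 0.04190467709696048 hx 0.619082412807178 FHX 1.3781712826820758
```

Request:
carry_out([
  [0,0,0,0,0,0],
  [0,0,0,0,0,0],
  [0,0,0,0,0,0],
  [0,0,-0.3,0,0,0],
  [0,0,-0.8,0,0,0],
  [0,0,-1,0,0,0],
  [0,0,-1,0,0,0],
], hand=0.2)

```text
t: 25.02
tcp_pos: [0.6352, -0.0788, 0.1966]
tool_rot: [3.136, -0.0, 1.703]
wrist_force: [-0.0, 0.3, -0.7]
finger_gap: 0.0512
```

Request:
carry_out([
  [-0.4,0,0,0,0,0],
  [-0.8,0,0,0,0,0],
  [-1,0,0,0,0,0],
  [-1,0,0,0,0,0],
])

```text
t: 25.52
tcp_pos: [0.6502, -0.1992, 0.1941]
tool_rot: [3.139, -0.002, 1.7]
wrist_force: [-0.1, 0.4, 0.3]
finger_gap: 0.0511
```

```bash
python3 - <<'E'
from h import *
from workcell import telemetry,eyes
sync()
for n in("scene","top"):
    c=eyes.camera(n);np.savez(n+"9.npz",**c)
    u,v=proj(c,cr(.022,-.03,.06))[0].astype(int)
    crop(c["img"],u-50,v-60,u+50,v+40,6,f"pics/{n}9.png")
    im=c["img"].astype(int);W=cloud(c);C=(W-O)@np.stack([X,Y,Z],1)
    m=(im[...,0]>120)&(im[...,2]<80)&(im[...,1]>70)&(abs(C[...,0]-.022)<.05)&(abs(C[...,1]+.028)<.05)&(C[...,2]>.094)&(C[...,2]<.11)
    Q=C[m];print(n,len(Q),"mid",((np.percentile(Q,1,0)+np.percentile(Q,99,0))/2).round(4))
    nn=np.linalg.svd(Q-Q.mean(0))[2][2];print("normal",(nn*np.sign(nn[2])).round(3))
    k=knob(0,.043)
    m=(im[...,0]>90)&(im[...,1]<50)&(im[...,2]<50)&(np.linalg.norm(W-k,axis=-1)<.07)
    v,u=np.nonzero(m); print(len(u),u.mean(),v.mean(),[(th,proj(c,knob(th,.0435))[0].round(1)) for th in(0,.1,.2,.3)])
a=cv2.hconcat([cv2.imread("pics/scene9.png"),cv2.imread("pics/top9.png")]);cv2.imwrite("pics/k9.png",cv2.resize(a,(800,400)))
E
```

```text
t 25.525 [ 0.6502 -0.1992  0.1941] [ 3.1387e+00 -1.8000e-03  1.7001e+00] gap 0.05110365807344873 F [-0.1   0.38  0.3 ]
scene 174 mid [ 0.0201 -0.021   0.0989]
normal [-0.004  0.016  1.   ]
50 369.26 139.18 [(0, array([367.2, 140. ])), (0.1, array([368.6, 139.3])), (0.2, array([370.2, 138.9])), (0.3, array([371.8, 138.8]))]
top 264 mid [ 0.0234 -0.0205  0.099 ]
normal [0.027 0.022 0.999]
89 421.55056179775283 131.25842696629215 [(0, array([419.7, 128.9])), (0.1, array([420.5, 131. ])), (0.2, array([421.3, 133.3])), (0.3, array([422.1, 136. ]))]
```

View pics/k9.png

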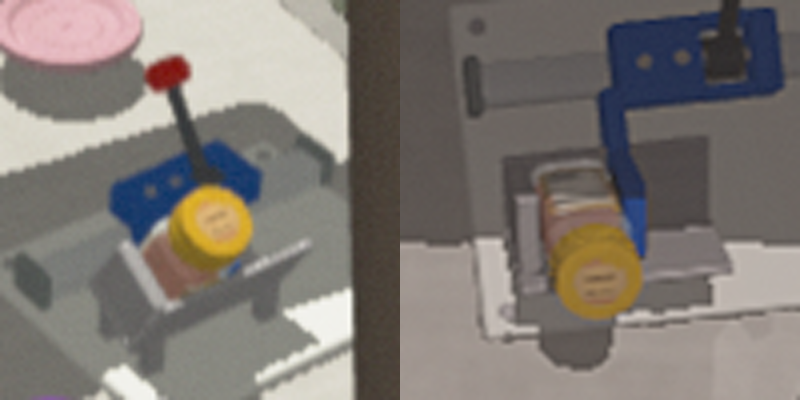

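```bash
python3 - <<'E'
from h import *
for n,g in(("scene0",.011),("top0",.011),("scene9",.0435),("top9",.0435)):
    c=np.load(n+".npz");im=c["img"].astype(int);W=cloud(c);k=knob(0,g)
    m=(im[...,0]>90)&(im[...,1]<50)&(im[...,2]<50)&(np.linalg.norm(W-k,axis=-1)<.07)
    v,u=np.nonzero(m); print(n,len(u),np.array([u.mean(),v.mean()])-proj(c,k)[0],"W mean hx,z",np.median(W[m]@HX),np.median(W[m][:,2]))
# shaker/amber
c=np.load("top9.npz");W=cloud(c)
for u,v in((288,168),(230,190)): print(W[v,u].round(4))
E
```

```text
scene0 64 [-0.14607334 -0.23056137] W mean hx,z 0.6100872548564591 0.10189126406030036
top0 20 [ 0.75872847 -0.4182187 ] W mean hx,z 0.6143830021622483 0.10739748447719988
scene9 50 [ 2.01211247 -0.8434338 ] W mean hx,z 0.6017621678000624 0.10823560529532017
top9 89 [1.82618279 2.3545859 ] W mean hx,z 0.6072328268082351 0.1133691865892692
[0.5442 0.188  0.0887]
[0.4958 0.3097 0.0754]
```

```bash
python3 - <<'E'
from workcell import ctrl
print(ctrl.finish_job())
E
```

```text
the job is handed in; nothing more can be done
None
```

The yellow-capped jar is clamped in the tilted cradle with the lever locked, and I handed the job in at about 25.6 s. No verdict was reported, so the readings below are my own checks.

I flipped the lever over by its knob, slid the jaw to a gap of about 89 mm, and set the jar in the cradle at the 30° tilt. After letting go of the jar, I slid the jaw up until it met about 9 N of resistance. Then I flipped the lever back, opened the fingers and moved the arm clear.

**Last checks (camera and arm position):**
- **Jar:** it sits at x ≈ 20–23 mm and y ≈ −21 mm in the cradle's frame. The cap top is at about 99 mm, which puts the centre at z ≈ 49 mm. Its axis is within about 0.035 rad of the cradle's z axis.
- **Jaw:** the arm's position put the gap at about 42 mm against the 44 mm jar, so there is an error of 1–2 mm in my calibration of the stand.
- **Lever:** it reads about 0.13 rad, so it is not quite at its end stop, but it is under the 0.3 rad limit. I left it there.
- **Bystanders:** a depth reading on top of the shaker and the amber jar after the final moves was within about 2 mm of the start.

**What did not go to plan:**
- **Lever not fully over:** it settled back to about 1.39 rad after the first flip, still above 1.25. I pushed it further over before closing the jaw.
- **Wrist joint limit:** on the way to the jar the last joint reached its range limit. I turned the gripper half round and used the opposite grasp.

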